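# Clip a culture flask into the sprung holder of a cell imager

### The job

Load the green-capped culture flask into the flask holder on the stage of the cell imager: with the cap end raised, slide its foot under the lip of the sprung jaw and press the jaw back, then tip the cap end down between the two stops, let the spring seat the shoulders against them, see that it lies flat on the bay floor, and let go. Be gentle with the flask in the holder, neither ramming the spring against its end stop nor forcing the flask down on the stops, and leave the other things on the bench alone.

Things in the scene. Friction and masses are not known exactly. Their poses are not given: they have to be found in the camera images.
- flask_center (a point): Centre of the body of the green-capped clear culture flask (about 55 g), lying flat on the bench at first. +x points to its flat foot end, -x to the cap, z up (white patch on top). Body 54 mm long (x -27 to +27), 50 mm wide (y), 24 mm high. Grip it across the 50 mm width at the parallel sides.
- flask_cap (a point): Centre of the green cap's outer end, at x -71 of flask_center, same axes; cap 21 mm diameter, 19 mm long. Between body and cap: two shoulders slanting in at 45 degrees, full 24 mm height, from x -27, y +-25 to x -43, y +-9 of flask_center, then a neck of 18 mm diameter.
- bay_seat (a point): Where flask_center lies when the flask is seated in the holder on the imager's stage; the flask's axes then agree with this point's (x to the sprung jaw, z up). The holder is a dark plate 160 x 110 mm; its upper face, the bay floor, is flat, 12 mm below this point, 126 mm above the bench. No side walls: fingers have free room beside the flask.
- bay_stops (a point): Point on the bay floor midway between the two aluminium stops at the cap end, at x -35 of bay_seat, same axes. The stops are 7 mm high, at y +-12 to +-22; their faces form a 45 degree V that fits the seated flask's shoulders; the neck goes between them. A flask tilted about 0.2 rad, cap end up, lower foot edge on the bay floor, passes over them.
- bay_foot (a point): Point on the bay floor under the foot face of a seated flask, at x +27 of bay_seat, same axes. Here stands the sprung jaw, an aluminium plate 44 mm wide; unloaded its face is at x -1.5 to -6.5 of this point (carriage locked anew each time, not measured). A lip at its top reaches 4 mm from the face over the foot, underside 26.5 mm, top 30 mm above the floor.
- imager: The cell imager, a white box 260 x 300 x 120 mm fixed to the bench; origin under its middle, axes as bay_seat. Lamp post at x +112, y -130 mm, 20 mm thick, 235 mm high; lamp arm swung out to +x, away from the bay.
- flask_orange_center (a point): Centre of the body of the other flask, same shape and axes, with an orange cap; lies on the bench; leave it alone.
- bottle: Reagent bottle standing on the bench, 54 mm diameter, 105 mm high; origin at the centre of its underside; leave it alone.
- tip_box: Blue pipette tip box, 75 x 115 x 63 mm; origin at the centre of its underside; leave it alone.
- bay_clamp (a point): Point on the bay floor at x +59 of bay_seat, under the dark carriage that carries the jaw's springs; same axes. The jaw slides back along +x: it gives way at 2 N, adds 0.5 N per mm and meets a hard end stop after 10 mm (7 N). For a tilted flask to pass the stops, the top edge of its foot must go 2.5 to 3 mm beyond bay_foot: 4 to 7 N. Flask on holder: keep below 25 N.

How it is judged:
On the way:
1. the foot of the green-capped flask presses the jaw back while the cap end is still raised (x of flask_center in the frame of bay_seat between -0.001 and 0.01 m and y of flask_center in the frame of bay_seat between -0.01 and 0.01 m and z of flask_center in the frame of bay_seat below 0.012 m and z of flask_cap in the frame of bay_seat above 0.008 m), for 0.1 s.
At the end, for the whole second after the job is handed in: The green-capped flask lies flat and at rest in the holder, its centre within 2 mm of the seat along each axis and its axis within 2 degrees, shoulders against the stops and the sprung jaw bearing on its foot; nothing holds it (x of flask_center in the frame of bay_seat between -0.002 and 0.002 m and y of flask_center in the frame of bay_seat between -0.002 and 0.002 m and z of flask_center in the frame of bay_seat between -0.002 and 0.002 m and angle between the x axis of flask_center and the x axis of bay_seat, either way round below 0.035 rad and angle between flask_center's own z axis and vertical below 0.035 rad and linear speed of flask below 0.01 m/s); the robot touches nothing.
It fails at once if the flask is forced against the holder, spring jaw or stops with more than 25 N (contact force between flask and imager above 25 N).
It fails at once if the orange-capped flask is moved more than 15 mm (distance of flask_orange_center from where it was at the start of the episode above 0.015 m).
It fails at once if the bottle is moved more than 15 mm (distance of bottle from where it was at the start of the episode above 0.015 m).
It fails at once if the tip box is moved more than 15 mm (distance of tip_box from where it was at the start of the episode above 0.015 m).
It also fails if it takes over 72 s, if anything falls off the work surface, if the arm or the gripper's body presses on something with over 40 N, if the wrist force passes 120 N, or if a joint passes its speed limit or range.

### The arm

A 7-joint arm with a two-finger parallel gripper is mounted at the origin on the work surface. World frame = base frame: x ahead of the robot, y to its left, z up, the work surface at z = 0. Lengths are in m, angles in rad, forces in N, time in s.
With the tool pointing down it reaches from about 0.425 to 0.975 m from the base axis. Payload 16.7 kg.
Tool frame: the origin (TCP) lies between the finger pads; the fingertips stand 25 mm ahead of it and the grasp point (between the pads) lies 6 mm ahead of it; z points along the fingers, y is the direction in which the jaws open and shut (so a half turn about z gives the same grasp; the last joint's range is limited). The gripper opens to 85 mm and grips with 20 to 120 N. Pads are 22 mm wide; open, the fingers measure 114 mm over their backs; the gripper's body (76 mm by 85 mm) begins 54 mm behind the grasp point. The pads swing forward as they close: fully open they stand 13 mm farther back than shut.
Start: joints at [1.177, 0.426, 0.074, 1.606, -0.034, 1.111, -0.067], TCP at [0.164, -0.655, 0.256] pointing down, gripper open.
Joint ranges: [-2.85, 2.85], [-0.5, 2.14], [-1.23, 1.37], [0.21, 2.46], [-1.02, 4.16], [0.16, 2.05], [-2.73, 2.73]. Speed limits (rad/s): [1.89, 1.89, 2.39, 2.39, 3.01, 3.01, 3.01].

### API

Orientations are given as a unit quaternion [x, y, z, w].
In Python, from plant import env, snapshot, get_calibration gives the robot as it stands.
- The arm moves only by the shell command python3 -m inch 'ROWS' [FORCE]. ROWS is JSON, a list of rows, each a list of 3 entries, a list of its own where there are three numbers: the opening, from 0 (shut) to 1 (fully open), then the shift along the tool's x, y, z in mm, then the turn about the tool's z in rad. A call has exactly 5 rows; each row shifts and turns the commanded pose from where the row before left it, along the tool's axes as they then stand; what a row does not reach is not made up. A row lasts 1/12 s, in which the tool goes at most 41.7 mm and 7.16 degrees, less where a joint would pass 70% of its speed; a pose out of reach is approached as far as the arm can. A call with a gripper value outside its range is refused whole. The fingers move at their own pace and stop on an object; FORCE is the grip in N (left out, the last holds). Time passes only in rows, so rows that do not move let the fingers close, or fill a call up. It gives the time, the measured TCP pose, the force and the opening at its end, in the units of the state.
- env.get_obs(): the state, without advancing time (a new reading comes with each control period).
- snapshot(name): name is "scene" or "top"; returns the picture (480x640x3 uint8, red, green, blue); there is no depth.
- get_calibration(name): a dict with "mtx" (3x3 intrinsics, pixels), "cam_to_world" (4x4, takes a point from camera to world coordinates). Camera axes: x right, y up, looking along -z (the intrinsics and any distortion apply to the point x, -y, -z); pixel columns grow to the right and rows downward; lengths in m; the calibration is good to about 2 mm. A picture is of the moment at which its call begins. get_calibration takes no time and is no camera call.
- env.job_done(): hands the job in, once; it reports no verdict.
The state is a dict: "time": time; "q": joint angles; "joint_velocities": joint speeds; "effort": joint torques, N m; "eef_pos": TCP position; "tool_rot": TCP orientation; "force": force on the tool from outside, world axes, zero at the start; "torque": the same for the moment, N m; "grip_width": finger opening in m.
Only numpy, scipy, OpenCV 4.12 (cv2) and the standard library are available. Lean on these libraries where they do the work, as an engineer would, in place of code of your own. Each camera call takes 0.05 s, during which the arm holds its last target.

## Working session

There is one attempt and no reset: what is moved stays moved. The work goes in short steps, Python scripts to look and compute and a shell command to move; the robot and the scene stay as the last step left them, time stands still between calls to the robot, and variables do not carry over. Pictures are saved under pics/ and viewed, and the job is handed in when it is done.

```bash
ls; mkdir -p pics; python3 - <<'E'
from plant import env, snapshot, get_calibration
import cv2, numpy as np
np.set_printoptions(precision=4,suppress=True)
for n in ["scene","top"]:
    im=snapshot(n); cv2.imwrite(f"pics/{n}0.png",im[:,:,::-1]); c=get_calibration(n); print(n,c)
print(env.get_obs())
E
```

```text
pics
scene {'mtx': array([[470.4854,   0.    , 321.0183],
       [  0.    , 470.4854, 237.035 ],
       [  0.    ,   0.    ,   1.    ]]), 'cam_to_world': array([[ 0.6564, -0.534 ,  0.533 ,  1.0119],
       [ 0.7543,  0.4767, -0.4514, -0.5758],
       [-0.0131,  0.6983,  0.7157,  0.8209],
       [ 0.    ,  0.    ,  0.    ,  1.    ]])}
top {'mtx': array([[489.8568,   0.    , 314.7643],
       [  0.    , 489.8568, 244.5972],
       [  0.    ,   0.    ,   1.    ]]), 'cam_to_world': array([[ 0.0056,  0.9865, -0.1637,  0.3354],
       [-0.9998,  0.0089,  0.0191, -0.0875],
       [ 0.0203,  0.1636,  0.9863,  0.9804],
       [ 0.    ,  0.    ,  0.    ,  1.    ]])}
{'time': 0.1, 'q': array([ 1.1765,  0.4267,  0.0738,  1.6065, -0.034 ,  1.1108, -0.0671]), 'joint_velocities': array([-0.0015, -0.    ,  0.0004, -0.0015,  0.0016,  0.0011, -0.0004]), 'effort': array([  0.009 , -95.1523,   3.7712, -46.4399,   0.0197,   0.0065,
         0.    ]), 'eef_pos': array([ 0.1635, -0.6546,  0.2557]), 'tool_rot': array([ 0.9925,  0.1221, -0.0001, -0.0006]), 'force': array([ 0.1743, -0.4689,  0.3121]), 'torque': array([-0.0542, -0.0623,  0.0412]), 'grip_width': 0.08526282516705402}
```

View pics/scene0.png

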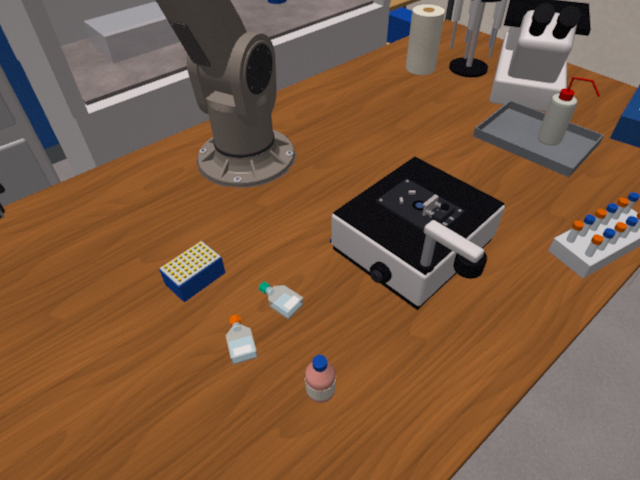

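View pics/top0.png

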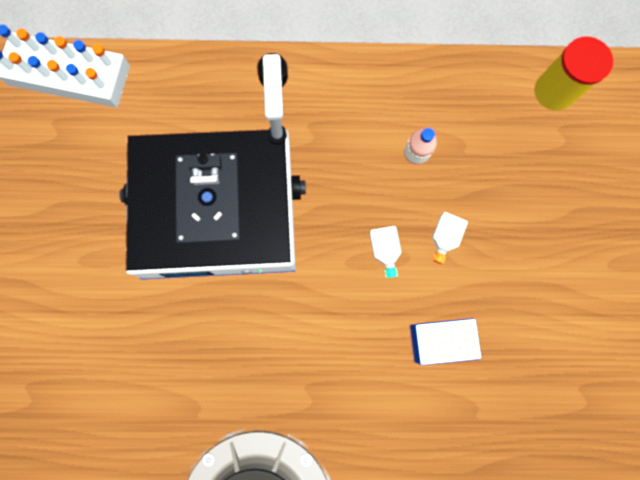

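```bash
python3 - <<'E'
import cv2, numpy as np
s=cv2.imread("pics/scene0.png"); t=cv2.imread("pics/top0.png")
def crop(im,x,y,w,h,k,n):
    c=cv2.resize(im[y:y+h,x:x+w],None,fx=k,fy=k,interpolation=cv2.INTER_CUBIC); cv2.imwrite("pics/"+n,c)
crop(t,165,140,90,110,5,"t_bay.png")
crop(t,360,210,115,75,6,"t_fl.png")
crop(s,370,165,110,75,7,"s_bay.png")
crop(s,215,270,100,100,6,"s_fl.png")
E
```

```text
(no output)
```

View pics/t_bay.png

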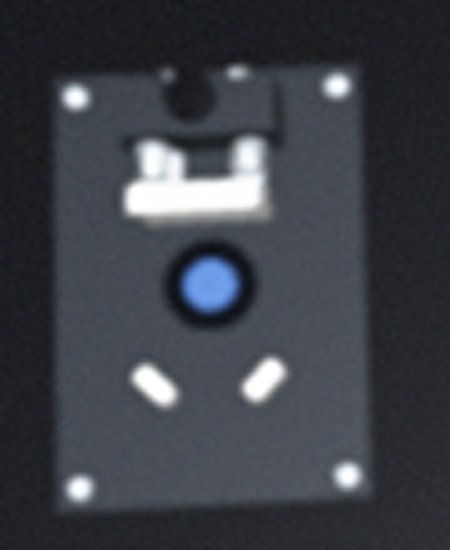

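View pics/t_fl.png

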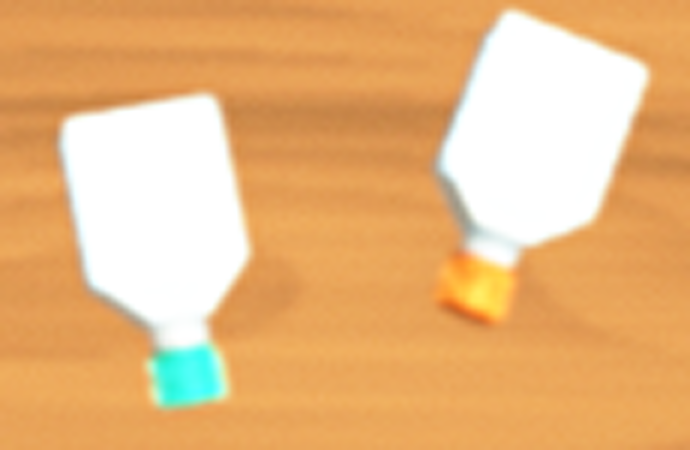

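View pics/s_bay.png

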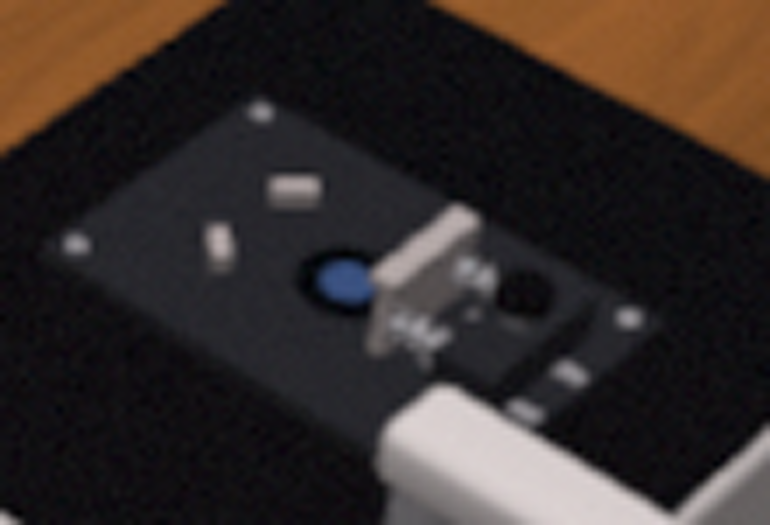

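View pics/s_fl.png

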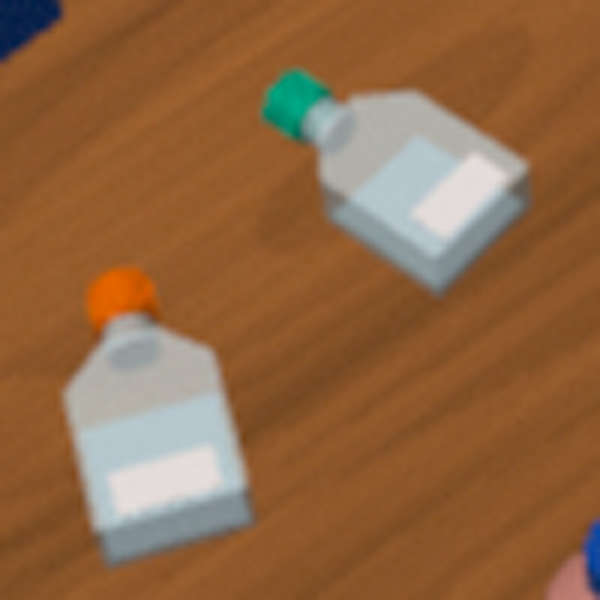

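```bash
cat > h.py <<'E'
import numpy as np, cv2
from plant import env, snapshot, get_calibration
from scipy.optimize import least_squares
C={n:get_calibration(n) for n in("scene","top")}
def proj(n,P):
    P=np.atleast_2d(P); T=np.linalg.inv(C[n]["cam_to_world"]); p=P@T[:3,:3].T+T[:3,3]
    p=p*[1,-1,-1]; u=p@C[n]["mtx"].T; return u[:,:2]/u[:,2:]
def px(c,off,k): return (np.array(c,float)+.5)/k-.5+np.array(off)
def tri(us,ut,ret=False):
    f=lambda X: np.r_[proj("scene",X)[0]-us,proj("top",X)[0]-ut]
    r=least_squares(f,[.4,-.1,.05],x_scale=.1); return r.x,r.fun
def Rz(a): return np.array([[np.cos(a),-np.sin(a),0],[np.sin(a),np.cos(a),0],[0,0,1]])
E
python3 - <<'E'
from h import *
np.set_printoptions(precision=4,suppress=True)
T=lambda c:px(c,(165,140),5); S=lambda c:px(c,(370,165),7)
for n,s,t in [("TL",(628,318),(75,97)),("BL",(260,111),(79,488)),("BR",(76,244),(347,475)),("lens",(345,282),(210,284)),("stopL",(295,184),(155,385)),("stopR",(219,238),(264,380))]:
    print(n,*tri(S(s),T(t)))
T=lambda c:px(c,(360,210),6); S=lambda c:px(c,(215,270),6)
for n,s,t in [("footL",(530,168),(62,120)),("footR",(438,272),(217,94)),("shL",(412,92),(88,285)),("shR",(326,190),(250,253)),("capend",(280,95),(190,402))]:
    print(n,*tri(S(s),T(t)))
# plate corners from top only at z .126
E
```

```text
TL [0.6323 0.1417 0.1252] [ 0.0914 -0.029   0.0572  0.055 ]
BL [0.4883 0.1329 0.1257] [ 0.1063 -0.0267  0.0618  0.0551]
BR [0.4939 0.039  0.1255] [ 0.0312 -0.0064  0.0192  0.0163]
lens [0.5629 0.0899 0.125 ] [ 0.3061 -0.0796  0.1903  0.1716]
stopL [0.5247 0.1069 0.1313] [-0.1685  0.0428 -0.1012 -0.0906]
stopR [0.5267 0.0685 0.132 ] [-0.1476  0.0347 -0.0908 -0.0796]
footL [ 0.5258 -0.2166  0.021 ] [ 0.2591 -0.0203  0.1987  0.1446]
footR [ 0.5365 -0.2682  0.0182] [-0.3996  0.0226 -0.3189 -0.2257]
shL [ 0.4703 -0.2253  0.0188] [ 0.6022 -0.0327  0.4497  0.3175]
shR [ 0.483  -0.2772  0.0189] [-0.8398  0.0276 -0.6524 -0.4481]
capend [ 0.433  -0.2593  0.0103] [ 0.1779 -0.0044  0.133   0.0905]
```

```bash
python3 - <<'E'
from h import *
np.set_printoptions(precision=4,suppress=True)
T=lambda c:px(c,(360,210),6); S=lambda c:px(c,(215,270),6)
M=np.array([[27,25,12],[27,-25,12],[-27,25,12],[-27,-25,12],[-71,0,0]])/1e3
s=np.array([S(c) for c in[(530,168),(438,272),(412,92),(326,190),(280,95)]]);t=np.array([T(c) for c in[(62,120),(217,94),(88,285),(250,253),(190,402)]])
def f(p,fz=None):
    P=M@Rz(p[3]).T+p[:3]; return np.r_[(proj("scene",P)-s).ravel(),(proj("top",P)-t).ravel()]
r=least_squares(f,[.5,-.25,.01,.2],x_scale=.1); print(r.x); print(r.fun.reshape(2,-1,2))
g=least_squares(lambda p:f([p[0],p[1],.012,p[2]]),[.5,-.25,.2]);print(g.x)
for n in("top",):
  for who in [0]:
    h=least_squares(lambda p:f([p[0],p[1],.012,p[2]])[10:],[.5,-.25,.2]);print("top",h.x)
    h=least_squares(lambda p:f([p[0],p[1],.012,p[2]])[:10],[.5,-.25,.2]);print("scene",h.x)
T=lambda c:px(c,(165,140),5); S=lambda c:px(c,(370,165),7)
# bay fit: screws at +-a,+-b unknown, stops bars center (-35-d, +-(17+d)), z floor
tp=np.array([T(c) for c in[(75,97),(337,85),(79,488),(347,475),(210,284),(155,385),(264,380)]]); sp=np.array([S(c) for c in[(628,318),(260,111),(76,244),(345,282),(295,184),(219,238)]])
def m(p):
    x,y,z,yaw,a,b,d,ox=p
    L=np.array([[ox+a,b,0],[ox+a,-b,0],[ox-a,b,0],[ox-a,-b,0],[ox,0,0],[-.035-d,.017+d,.007],[-.035-d,-.017-d,.007]])
    W=L@Rz(yaw).T+[x,y,z]
    return np.r_[(proj("top",W)-tp).ravel(),(proj("scene",W[[0,2,3,4,5,6]])-sp).ravel()]
r=least_squares(m,[.56,.09,.126,.06,.07,.047,.002,0],x_scale=[.1,.1,.1,.1,.01,.01,.01,.01]);print(r.x);print(r.fun.reshape(-1,2))
E
```

```text
[ 0.5037 -0.2468  0.0079  0.1828]
[[[ 0.0083  0.4225]
  [-0.304  -1.4439]
  [ 0.5713  0.7187]
  [-0.8853 -0.8577]
  [ 0.3877  1.0091]]

 [[ 0.4623  0.2937]
  [-0.9964  0.4148]
  [ 1.408  -0.904 ]
  [-1.0179  0.1148]
  [ 0.1022 -0.2269]]]
[ 0.5043 -0.247   0.1821]
top [ 0.5029 -0.2462  0.176 ]
scene [ 0.5065 -0.2483  0.1912]
[0.5627 0.0901 0.1251 0.0597 0.0722 0.0472 0.0021 0.0004]
[[ 0.1788  0.0498]
 [ 0.0305  0.1127]
 [ 0.1441  0.1306]
 [ 0.205   0.0848]
 [ 0.0709  0.0211]
 [-0.2209 -0.0967]
 [-0.2409 -0.145 ]
 [ 0.0379  0.0322]
 [ 0.0664  0.1613]
 [-0.0843  0.1643]
 [ 0.4559 -0.1134]
 [-0.1734 -0.272 ]
 [-0.0379 -0.0419]]
```

```bash
python3 - <<'E'
from h import *
np.set_printoptions(precision=4,suppress=True)
T=lambda c:px(c,(360,210),6); S=lambda c:px(c,(215,270),6)
M=np.array([[27,25,12],[27,-25,12],[-27,25,12],[-27,-25,12],[-71,0,0]])/1e3
Ms=np.vstack([M,np.array([[27,25,-12],[27,-25,-12]])/1e3])
s=np.array([S(c) for c in[(530,165),(438,249),(412,91),(322,167),(280,95),(527,210),(437,295)]]);t=np.array([T(c) for c in[(62,118),(217,92),(88,285),(250,253),(190,402)]])
def f(p):
    R=Rz(p[3]).T; return np.r_[(proj("scene",Ms@R+p[:3])-s).ravel(),(proj("top",M@R+p[:3])-t).ravel()]
r=least_squares(f,[.5,-.25,.01,.2],x_scale=.1,loss="soft_l1",f_scale=.5); print(r.x); print(r.fun.reshape(-1,2))
for sl,n in((slice(14,None),"top"),(slice(0,14),"scene")):
    h=least_squares(lambda p:f([p[0],p[1],.012,p[2]])[sl],[.5,-.25,.2]);print(n,h.x)
im=cv2.imread("pics/scene0.png");o=cv2.resize(im[270:370,215:315],None,fx=6,fy=6,interpolation=cv2.INTER_CUBIC)
p=r.x;p[2]=.012;P=proj("scene",Ms@Rz(p[3]).T+p[:3])
for q in (P-[215,270]+.5)*6-.5: cv2.circle(o,tuple(int(v) for v in q),3,(0,0,255),-1)
im=cv2.imread("pics/top0.png");o2=cv2.resize(im[210:310,360:460],None,fx=6,fy=6,interpolation=cv2.INTER_CUBIC)
P=proj("top",Ms@Rz(p[3]).T+p[:3])
for q in (P-[360,210]+.5)*6-.5: cv2.circle(o2,tuple(int(v) for v in q),3,(0,0,255),-1)
cv2.imwrite("pics/ov.png",np.hstack([o[:,200:],o2[:,:400]]))
E
```

```text
[ 0.5033 -0.2467  0.0118  0.1765]
[[-0.1538 -0.249 ]
 [-0.6278  1.1507]
 [ 0.4661 -0.3876]
 [-0.4748  1.6316]
 [ 0.2651 -0.3558]
 [ 0.8034 -0.9506]
 [ 0.2852  0.1993]
 [ 0.7475  0.3616]
 [-0.5845  0.6167]
 [ 1.5508 -1.0378]
 [-0.7454  0.1168]
 [ 0.188  -0.1791]]
top [ 0.5032 -0.2462  0.1751]
scene [ 0.503  -0.2466  0.1732]
```

View pics/ov.png

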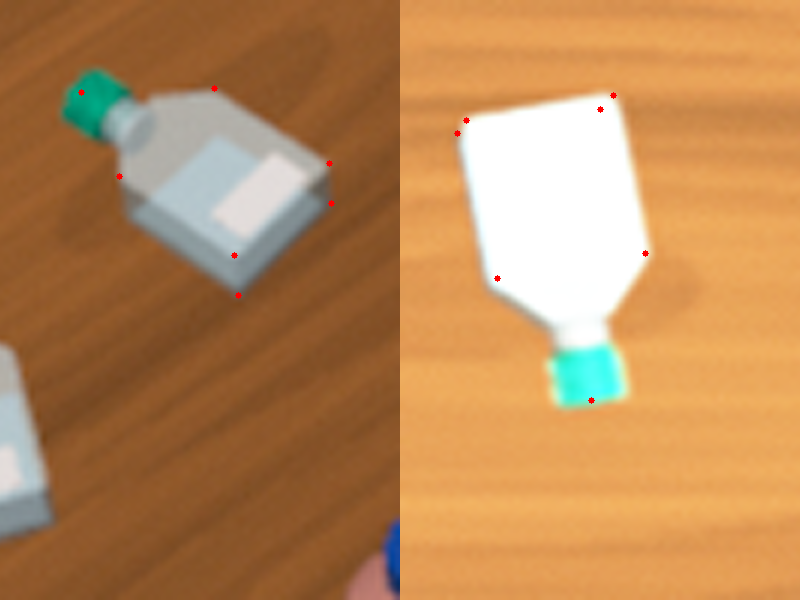

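```bash
cat >> h.py <<'E'
from scipy.spatial.transform import Rotation as Ro
def to(x,y,z,yaw):
    o=env.get_obs(); R=Ro.from_quat(o["tool_rot"]).as_matrix(); d=R.T@(np.array([x,y,z])-o["eef_pos"])
    cy=np.arctan2(R[1,0],R[0,0]); dy=-(yaw-cy); dy=(dy+np.pi/2)%np.pi-np.pi/2
    print("t",round(o["time"],2),"pos",(o["eef_pos"]*1e3).round(1),"yaw",round(cy,4),"delta mm",(d*1e3).round(1),"turn",round(dy,4),"F",o["force"].round(1),"w",round(o["grip_width"]*1e3,1),"tilt",R[:,2].round(4))
E
python3 -m inch '[[1,[28,-21,0],0],[1,[28,-21,0],0],[1,[28,-21,0],0],[1,[28,-21,0],0],[1,[28,-21,0],0]]'; python3 -c "
from h import *
to(.4981,-.2474,.1,.175)"
```

```text
time: 0.52
eef_pos: [0.2746, -0.5175, 0.256]
tool_rot: [0.993, 0.122, -0.0, -0.0]
force: [0.7, 0.4, -0.3]
grip_width: 0.0853
t 0.52 pos [ 274.6 -517.5  256. ] yaw 0.2446 delta mm [ 282.3 -207.8  156.1] turn 0.0696 F [ 0.7  0.4 -0.3] w 85.3 tilt [-3.e-04  5.e-04 -1.e+00]
```

```bash

python3 -m inch '[[1,[28,-21,5],0],[1,[28,-21,10],0],[1,[28,-21,10],0],[1,[28,-21,10],0],[1,[28,-21,10],0]]' >/dev/null
python3 -m inch '[[1,[28,-21,10],0],[1,[28,-21,10],0],[1,[28,-21,10],0],[1,[28,-21,10],0],[1,[28,-21,10],0]]'; python3 -c "
from h import *
to(.4981,-.2474,.1,.175)"
```

```text
time: 1.35
eef_pos: [0.4954, -0.246, 0.1608]
tool_rot: [0.993, 0.122, -0.0, -0.0]
force: [0.8, 0.2, -0.2]
grip_width: 0.0851
t 1.35 pos [ 495.4 -246.   160.8] yaw 0.2446 delta mm [ 2.3  2.1 60.8] turn 0.0696 F [ 0.8  0.2 -0.2] w 85.1 tilt [-2.e-04  1.e-04 -1.e+00]
```

```bash

python3 -m inch '[[1,[2.3,2.1,15],0.07],[1,[0,0,20],0],[1,[0,0,20],0],[1,[0,0,10],0],[1,[0,0,0],0]]'; python3 - <<'E'
from h import *
to(.4981,-.2474,.026,.175)
s=snapshot("scene")[:,:,::-1];t=snapshot("top")[:,:,::-1]
a=cv2.resize(s[200:380,190:390],(600,540),interpolation=cv2.INTER_CUBIC)
cv2.imwrite("pics/a1.png",a);cv2.imwrite("pics/a2.png",cv2.resize(t[160:330,310:510],(600,510),interpolation=cv2.INTER_CUBIC))
E
```

```text
time: 1.77
eef_pos: [0.4962, -0.2484, 0.0942]
tool_rot: [0.996, 0.087, -0.002, -0.001]
force: [-0.4, -0.0, 0.3]
grip_width: 0.0855
t 1.77 pos [ 496.2 -248.4   94.2] yaw 0.175 delta mm [ 2.3 -0.5 68.2] turn -0.0 F [-0.4 -0.   0.3] w 85.5 tilt [-0.0036  0.0016 -1.    ]
```

View pics/a1.png

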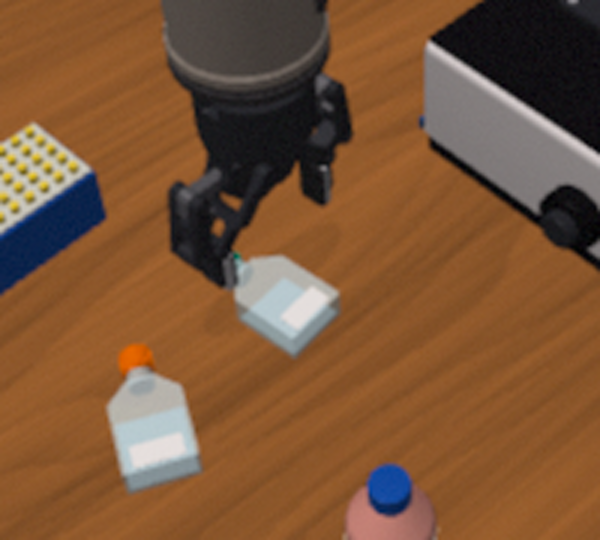

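View pics/a2.png

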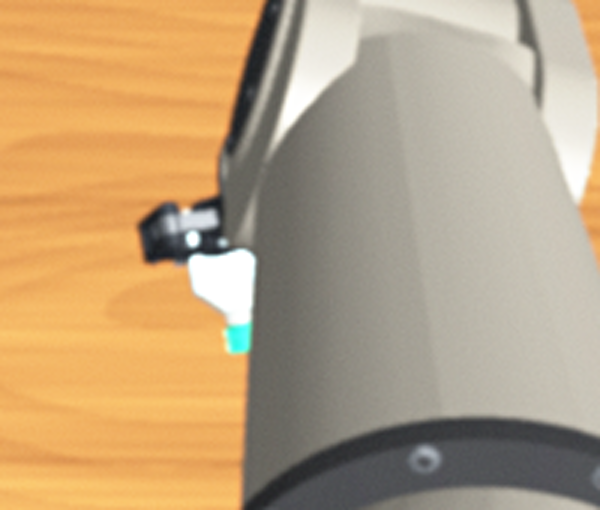

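```bash

python3 -m inch '[[1,[2,-0.5,14],0],[1,[0,0,18],0],[1,[0,0,18],0],[1,[0,0,10],0],[1,[0,0,0],0]]'; python3 -c "
from h import *
to(.4981,-.2474,.026,.175)"
```

```text
time: 2.28
eef_pos: [0.4988, -0.248, 0.0355]
tool_rot: [0.996, 0.087, -0.001, -0.0]
force: [-0.5, -0.3, 0.2]
grip_width: 0.0854
t 2.28 pos [ 498.8 -248.    35.5] yaw 0.1746 delta mm [-0.6 -0.7  9.5] turn -0.0004 F [-0.5 -0.3  0.2] w 85.4 tilt [-1.4e-03  6.0e-04 -1.0e+00]
```

```bash

python3 -m inch '[[1,[0,0,6],0],[1,[0,0,3],0],[0.7,[0,0,0],0],[0.6,[0,0,0],0],[0.5,[0,0,0],0]]' 20; python3 -m inch '[[0.4,[0,0,0],0],[0.4,[0,0,0],0],[0.4,[0,0,0],0],[0.4,[0,0,0],0],[0.4,[0,0,0],0]]' 20; python3 - <<'E'
from h import *
to(.4981,-.2474,.026,.175)
s=snapshot("scene")[:,:,::-1]
cv2.imwrite("pics/b1.png",cv2.resize(s[220:340,210:350],(700,600),interpolation=cv2.INTER_CUBIC))
E
```

```text
time: 2.7
eef_pos: [0.4996, -0.2482, 0.0279]
tool_rot: [0.996, 0.087, 0.0, 0.0]
force: [-0.5, 1.5, 1.7]
grip_width: 0.0514
time: 3.12
eef_pos: [0.4997, -0.2482, 0.0279]
tool_rot: [0.996, 0.087, 0.0, 0.0]
force: [-0.3, 1.0, 6.1]
grip_width: 0.0499
t 3.12 pos [ 499.7 -248.2   27.9] yaw 0.1747 delta mm [-1.4 -1.1  1.9] turn -0.0003 F [-0.3  1.   6.1] w 49.9 tilt [ 8.e-04 -3.e-04 -1.e+00]
```

View pics/b1.png

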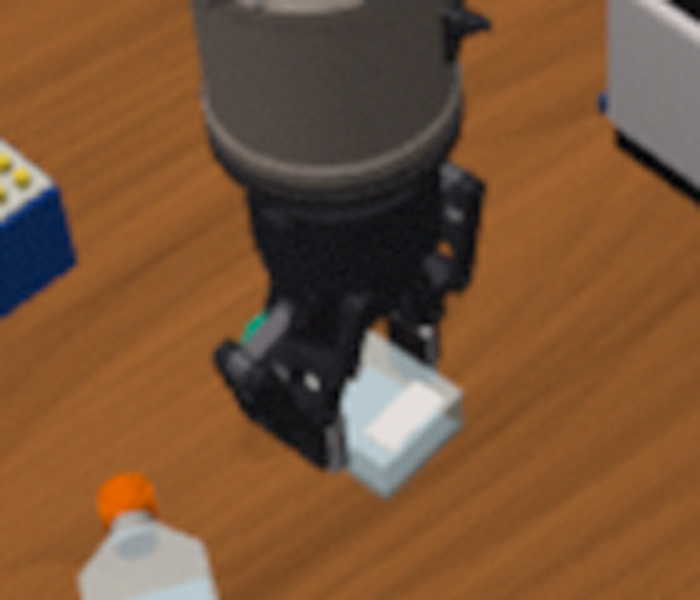

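```bash

python3 -m inch '[[0.4,[0,0,-10],0],[0.4,[0,0,-25],0],[0.4,[0,0,-30],0],[0.4,[0,0,-35],0],[0.4,[0,0,-35],0]]' 30; python3 - <<'E'
from h import *
c=np.array([.5627,.0901,.12]);R=Rz(.0597)
for a,b in((-.13,-.15),(.13,-.15),(-.13,.15),(.13,.15),(-.06,-.15)):
    W=c+R@[a,b,0];print((a,b),W.round(4),proj("top",W).round(1),proj("scene",W).round(1))
to(.513,-.119,.175,-1.51)
s=snapshot("scene")[:,:,::-1]
cv2.imwrite("pics/c1.png",cv2.resize(s[100:400,160:520],(720,600),interpolation=cv2.INTER_CUBIC))
E
```

```text
time: 3.58
eef_pos: [0.4988, -0.2479, 0.1643]
tool_rot: [0.996, 0.087, -0.0, -0.0]
force: [1.2, -0.6, -0.7]
grip_width: 0.0491
(-0.13, -0.15) [ 0.4419 -0.0674  0.12  ] [[293.9 264.7]] [[329.4 211. ]]
(0.13, -0.15) [ 0.7014 -0.0519  0.12  ] [[287.3 125.5]] [[425.4 275.5]]
(-0.13, 0.15) [0.424  0.2321 0.12  ] [[122.5 273.5]] [[413.8 153.4]]
(0.13, 0.15) [0.6835 0.2476 0.12  ] [[123.8 132.6]] [[507.1 201.8]]
(-0.06, -0.15) [ 0.5118 -0.0632  0.12  ] [[292.  225.9]] [[352.8 226.7]]
t 3.58 pos [ 498.8 -247.9  164.3] yaw 0.1748 delta mm [  36.4 -124.4  -10.6] turn -1.4567 F [ 1.2 -0.6 -0.7] w 49.1 tilt [-5.e-04  4.e-04 -1.e+00]
```

View pics/c1.png

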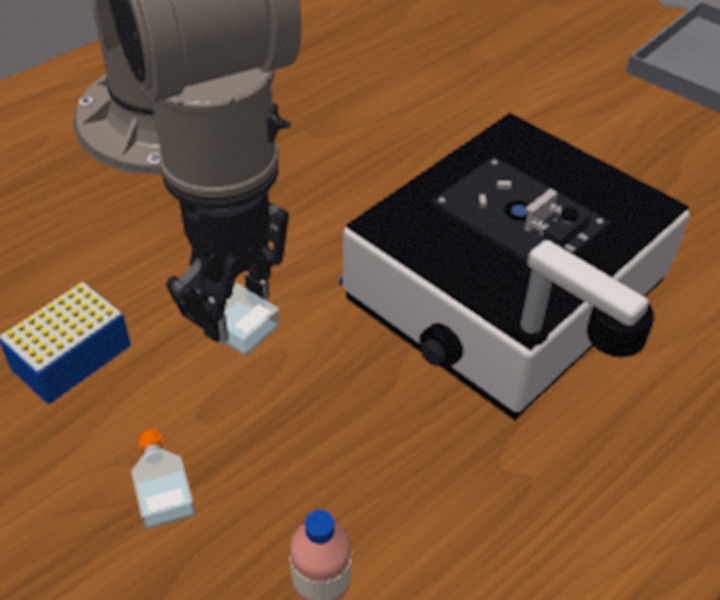

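```bash

python3 -m inch '[[0.4,[0,0,-8],0.12],[0.4,[0,0,-8],0.12],[0.4,[0,0,0],0.12],[0.4,[0,0,0],0.12],[0.4,[0,0,0],0.12]]' 30 >/dev/null
python3 -m inch '[[0.4,[0,0,0],0.12],[0.4,[0,0,0],0.12],[0.4,[0,0,0],0.12],[0.4,[0,0,0],0.12],[0.4,[0,0,0],0.12]]' >/dev/null
python3 -m inch '[[0.4,[0,0,0],0.12],[0.4,[0,0,0],0.12],[0.4,[0,0,0],0.12],[0.4,[0,0,0],0.12],[0.4,[0,0,0],0]]'
python3 -c "
from h import *
to(.513,-.119,.180,-1.51); print(env.get_obs()['q'])"
```

```text
time: 4.88
eef_pos: [0.4993, -0.2479, 0.1789]
tool_rot: [0.728, -0.686, 0.0, -0.0]
force: [0.8, -0.2, -0.6]
grip_width: 0.0491
t 4.88 pos [ 499.3 -247.9  178.9] yaw -1.5113 delta mm [-127.8  -21.3   -1. ] turn -0.0013 F [ 0.8 -0.2 -0.6] w 49.1 tilt [ 4.e-04  2.e-04 -1.e+00]
[ 0.20003022  0.32300076  0.17602892  1.9547235  -0.07329208  0.86953002
 -2.66768905]
```

```bash

python3 -m inch '[[0.4,[0,0,0],-0.11],[0.4,[0,0,0],-0.1],[0.4,[0,0,0],-0.1],[0.4,[-10,-5,0],0],[0.4,[-20,-10,0],0]]' 30 >/dev/null
python3 -m inch '[[0.4,[-25,-12,0],0],[0.4,[-25,-12,0],0],[0.4,[-20,-10,0],0],[0.4,[-12,-6,0],0],[0.4,[-6,-3,0],0]]' 30 >/dev/null
python3 - <<'E'
from h import *
to(.5103,-.1167,.1465,-1.2); print(env.get_obs()['q'])
s=snapshot("scene")[:,:,::-1];t=snapshot("top")[:,:,::-1]
cv2.imwrite("pics/d1.png",cv2.resize(s[130:310,250:450],(660,594),interpolation=cv2.INTER_CUBIC))
cv2.imwrite("pics/d2.png",cv2.resize(t[150:330,220:420],(660,594),interpolation=cv2.INTER_CUBIC))
E
```

```text
t 5.72 pos [ 510.2 -114.2  178.7] yaw -1.1919 delta mm [ 2.4  0.8 32.2] turn 0.0081 F [0.3 0.4 0.1] w 49.0 tilt [ 4.e-04  8.e-04 -1.e+00]
[ 0.04874909  0.26872745  0.05705412  2.02372004 -0.02127345  0.84937679
 -2.64490633]
```

View pics/d1.png

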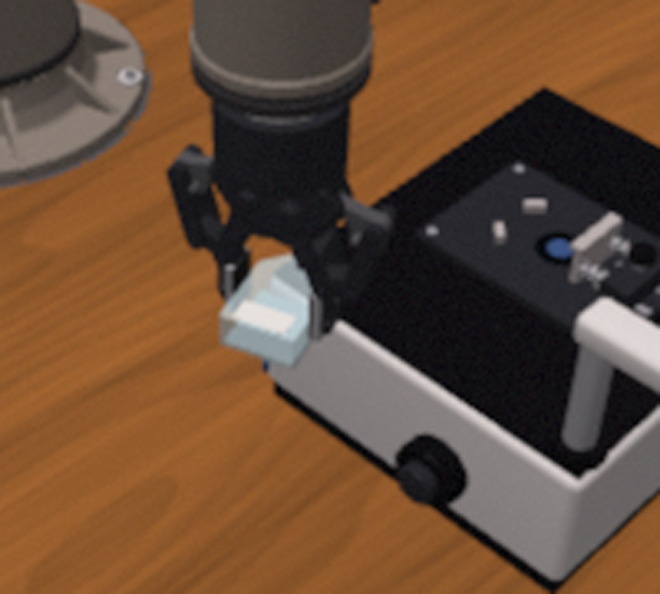

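View pics/d2.png

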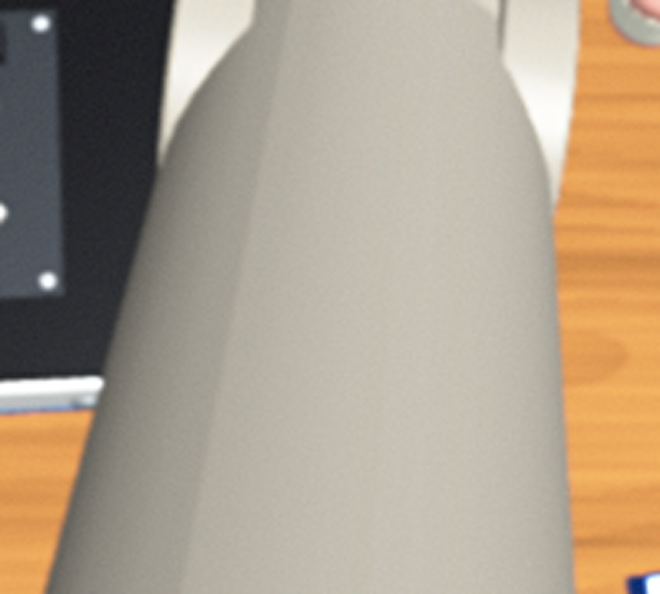

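```bash

python3 -m inch '[[0.4,[0,0,8],0],[0.4,[0,0,8],0],[0.4,[0,0,8],0],[0.4,[0,0,4],0],[0.4,[0,0,0],0]]' 20
for i in 1; do python3 -m inch '[[0.4,[0,0,1],0],[0.4,[0,0,1],0],[0.4,[0,0,1],0],[0.4,[0,0,1],0],[0.4,[0,0,0],0]]' 20;done
```

```text
time: 6.23
eef_pos: [0.5092, -0.1175, 0.1488]
tool_rot: [0.826, -0.563, -0.001, 0.001]
force: [0.2, 0.1, -1.0]
grip_width: 0.0497
time: 6.65
eef_pos: [0.5101, -0.117, 0.1463]
tool_rot: [0.827, -0.563, 0.0, -0.0]
force: [-0.2, 0.0, -0.7]
grip_width: 0.0491
```

```bash

python3 -m inch '[[0.4,[0,0,1],0],[0.4,[0,0,0.5],0],[0.4,[0,0,0.5],0],[0.4,[0,0,0.5],0],[0.4,[0,0,0],0]]' 20

```

```text
time: 7.07
eef_pos: [0.5103, -0.1173, 0.1441]
tool_rot: [0.827, -0.563, 0.0, -0.0]
force: [0.7, -1.8, 5.8]
grip_width: 0.0492
```

```bash

python3 -m inch '[[0.4,[0,0,0.5],0],[0.4,[0,0,0.5],0],[0.4,[0,0,0],0],[0.4,[0,0,0],0],[0.4,[0,0,0],0]]' 20

```

```text
time: 7.48
eef_pos: [0.5104, -0.1174, 0.1432]
tool_rot: [0.827, -0.563, 0.0, -0.0]
force: [0.5, -2.8, 5.0]
grip_width: 0.0492
```

```bash

python3 -m inch '[[0.4,[0,0,0.6],0],[0.4,[0,0,0.6],0],[0.4,[0,0,0.6],0],[0.4,[0,0,0.6],0],[0.4,[0,0,0.6],0]]' 20
python3 - <<'E'
from h import *
to(.5103,-.1167,.1465,-1.2)
s=snapshot("scene")[:,:,::-1]
cv2.imwrite("pics/e1.png",cv2.resize(s[130:310,250:450],(660,594),interpolation=cv2.INTER_CUBIC))
E
```

```text
time: 7.9
eef_pos: [0.5107, -0.1176, 0.1403]
tool_rot: [0.827, -0.563, 0.001, -0.0]
force: [1.0, -3.2, 5.5]
grip_width: 0.0492
t 7.9 pos [ 510.7 -117.6  140.3] yaw -1.1957 delta mm [-1.  -0.  -6.2] turn 0.0043 F [ 1.  -3.2  5.5] w 49.2 tilt [ 1.5e-03 -5.0e-04 -1.0e+00]
```

View pics/e1.png

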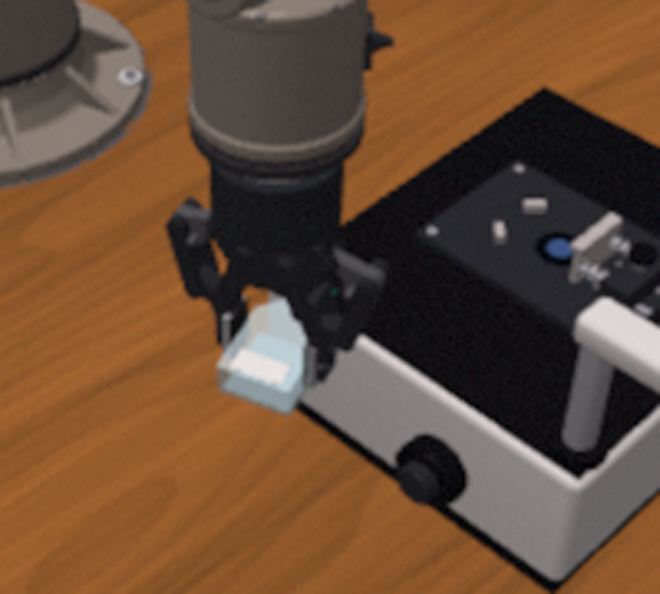

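```bash

python3 -m inch '[[0.4,[0,0,0.8],0],[0.4,[0,0,0.8],0],[0.4,[0,0,0.8],0],[0.4,[0,0,0.8],0],[0.4,[0,0,0.8],0]]' 20
python3 -m inch '[[0.4,[0,0,0.8],0],[0.4,[0,0,0.8],0],[0.4,[0,0,0.8],0],[0.4,[0,0,0.5],0],[0.4,[0,0,0],0]]' 20

```

```text
time: 8.37
eef_pos: [0.5107, -0.1177, 0.1364]
tool_rot: [0.827, -0.563, 0.001, -0.0]
force: [0.5, -4.4, 6.8]
grip_width: 0.0492
time: 8.78
eef_pos: [0.5108, -0.1177, 0.1334]
tool_rot: [0.827, -0.563, 0.001, -0.0]
force: [1.9, -4.9, 5.1]
grip_width: 0.0494
```

```bash

python3 -m inch '[[0.4,[0,0,0],0],[0.4,[0,0,-5],0],[0.4,[0,0,-20],0],[0.4,[0,0,-30],0],[0.4,[0,0,-25],0]]' 40
python3 - <<'E'
from h import *
to(.5587,.0899,.200,.06)
s=snapshot("scene")[:,:,::-1]
cv2.imwrite("pics/f1.png",cv2.resize(s[130:310,250:450],(660,594),interpolation=cv2.INTER_CUBIC))
E
```

```text
time: 9.2
eef_pos: [0.5097, -0.1169, 0.2143]
tool_rot: [0.827, -0.563, -0.0, 0.0]
force: [0.9, -0.6, 0.1]
grip_width: 0.0489
t 9.2 pos [ 509.7 -116.9  214.3] yaw -1.1952 delta mm [-174.4 -121.5   14.3] turn -1.2552 F [ 0.9 -0.6  0.1] w 48.9 tilt [-9.e-04  2.e-04 -1.e+00]
```

View pics/f1.png

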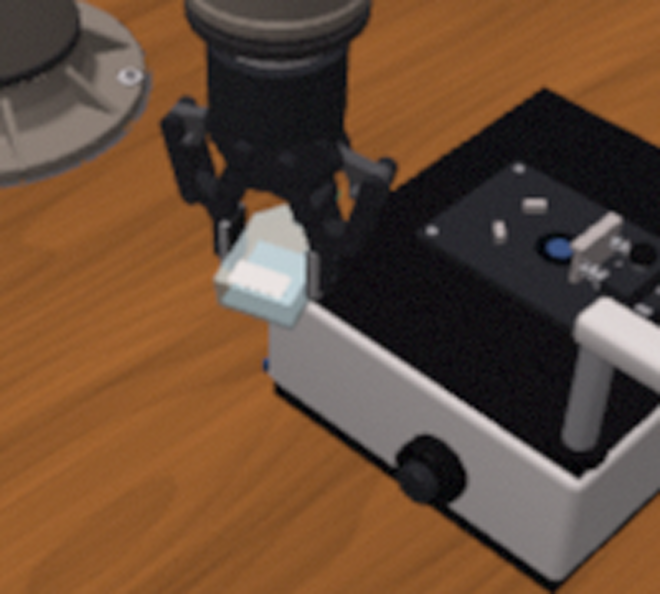

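```bash

python3 -m inch '[[0.4,[0,0,-4],-0.11],[0.4,[0,0,0],-0.11],[0.4,[0,0,0],-0.11],[0.4,[0,0,0],-0.12],[0.4,[0,0,0],-0.12]]' 40 >/dev/null
python3 -m inch '[[0.4,[0,0,0],-0.12],[0.4,[0,0,0],-0.12],[0.4,[0,0,0],-0.12],[0.4,[0,0,0],-0.12],[0.4,[0,0,0],-0.12]]' 40 >/dev/null
python3 -m inch '[[0.4,[0,0,0],-0.085],[0.4,[0,0,0],0],[0.4,[0,-15,0],0],[0.4,[0,-25,0],0],[0.4,[0,-25,0],0]]' 40 >/dev/null
python3 -c "
from h import *
to(.5287,.088,.215,.06)"
```

```text
t 10.5 pos [505.9 -51.9 216.9] yaw 0.0542 delta mm [  30.4 -138.5    1.9] turn -0.0058 F [ 0.6  0.2 -0.2] w 49.1 tilt [-1.e-04 -0.e+00 -1.e+00]
```

```bash

python3 -m inch '[[0.4,[6,-28,0],-0.006],[0.4,[6,-28,0],0],[0.4,[6,-28,0],0],[0.4,[6,-28,0],0],[0.4,[5,-18,0],0]]' 40 >/dev/null
python3 -m inch '[[0.4,[1,-8,0],0],[0.4,[0,0,0],0],[0.4,[0,0,0],0],[0.4,[0,0,0],0],[0.4,[0,0,0],0]]' 40 >/dev/null
python3 - <<'E'
from h import *
to(.5287,.088,.215,.06)
s=snapshot("scene")[:,:,::-1];t=snapshot("top")[:,:,::-1]
cv2.imwrite("pics/g1.png",cv2.resize(s[80:240,330:510],(720,640)[:2],interpolation=cv2.INTER_CUBIC)[:600])
cv2.imwrite("pics/sceneG.png",s);cv2.imwrite("pics/topG.png",t)
cv2.imwrite("pics/g2.png",cv2.resize(t[130:310,130:330],(660,594),interpolation=cv2.INTER_CUBIC))
E
```

```text
t 11.33 pos [527.1  86.  216.9] yaw 0.0632 delta mm [ 1.7 -1.9  1.9] turn 0.0032 F [ 0.4 -0.4 -0.7] w 48.8 tilt [-1.e-04 -4.e-04 -1.e+00]
```

View pics/g1.png

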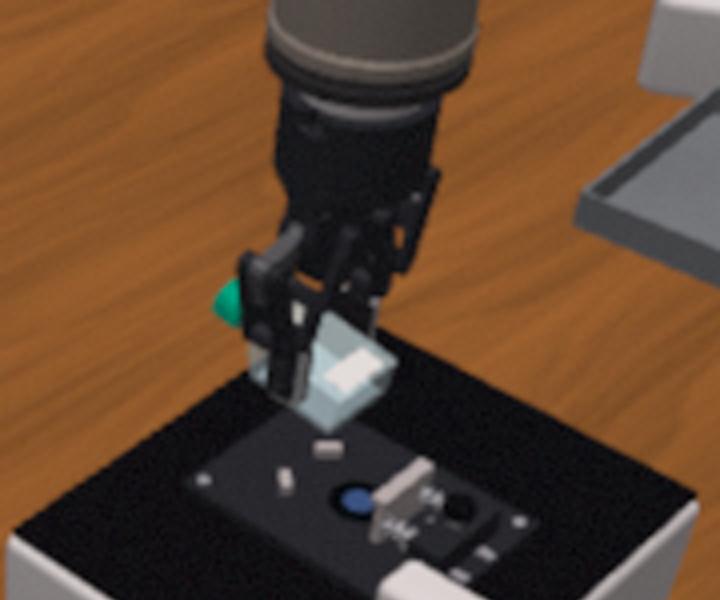

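View pics/g2.png

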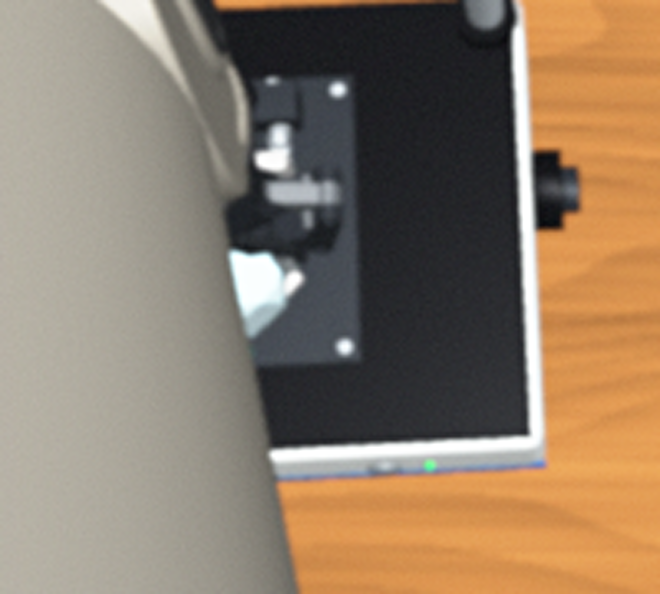

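```bash
python3 - <<'E'
import cv2
s=cv2.imread("pics/sceneG.png");c=cv2.resize(s[140:195,375:435],None,fx=11,fy=11,interpolation=cv2.INTER_CUBIC);cv2.imwrite("pics/g3.png",c[:600])
E
```

```text
(no output)
```

View pics/g3.png

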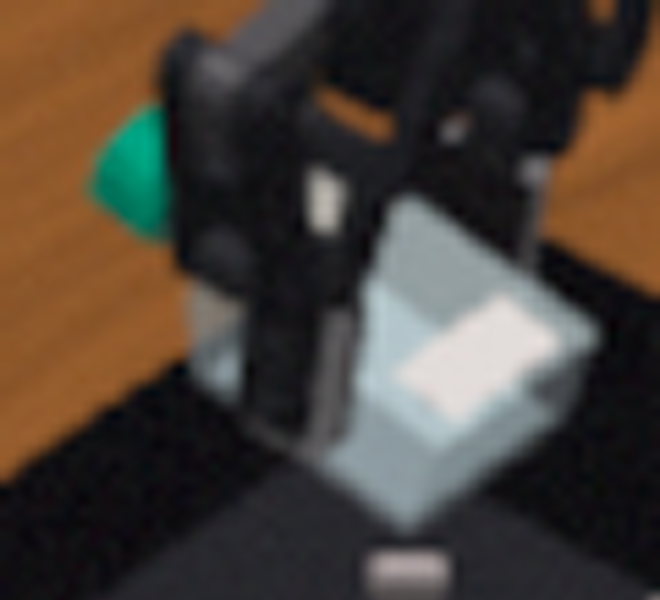

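```bash
cat > fit.py <<'E'
from h import *
def Rp(yaw,th): return Rz(yaw)@Ro.from_euler('y',th).as_matrix()  # +th: +x end down (cap up)
def fitp(pts,crop,k,tcp,yaw,img=None,out=None):
    M=np.array([p[0] for p in pts])/1e3; s=np.array([px(p[1],crop,k) for p in pts])
    def W(p): 
        d=Rz(yaw)@[p[0],p[1],p[2]]; return np.array(tcp)+d
    f=lambda p: np.r_[(proj("scene",M@Rp(yaw,p[3]).T+W(p))-s).ravel(), p[1]/.002]
    r=least_squares(f,[.004,0,-.016,.2],x_scale=.01,loss="soft_l1",f_scale=.5)
    print("dx dy dz mm",(r.x[:3]*1e3).round(1),"tilt",r.x[3].round(3)); print(r.fun[:-1].reshape(-1,2).round(2).tolist())
    cov=np.linalg.inv(r.jac.T@r.jac); print("sd(.5px)",(np.sqrt(np.diag(cov))*.5*[1e3,1e3,1e3,1]).round(3))
    return r.x,W(r.x)
E
python3 - <<'E'
from fit import *
pts=[((27,25,12),(600,333)),((27,25,-12),(578,402)),((27,-25,-12),(403,530)),((27,-25,12),(435,450)),((-27,-25,-12),(195,380)),((-27,-25,12),(190,283))]
fitp(pts,(375,140),11,(.5271,.086,.2169),.0632)
fitp(pts[:4],(375,140),11,(.5271,.086,.2169),.0632)
E
```

```text
dx dy dz mm [  1.4  -0.1 -17.8] tilt 0.148
[[-0.24, -0.66], [-1.25, 1.2], [0.29, 0.23], [0.18, -0.63], [-0.25, -0.21], [2.58, 0.38]]
sd(.5px) [0.953 1.001 1.256 0.03 ]
dx dy dz mm [  1.8  -0.  -16.3] tilt 0.213
[[0.07, -0.35], [-1.51, 1.09], [0.03, 0.11], [0.51, -0.31]]
sd(.5px) [1.021 0.999 2.045 0.06 ]
```

```bash
cat >> fit.py <<'E'
def wire(img,cam,crop,k,ctr,yaw,th,col=(0,0,255)):
    R=Rp(yaw,th); a=[(27,25),(27,-25),(-27,-25),(-43,-9),(-43,9),(-27,25)]
    def pr(P): return ((proj(cam,np.array(P)/1e3@R.T+ctr)-crop+.5)*k-.5)
    loops=[[(x,y,z) for x,y in a] for z in(-12,12)]
    for x in(-52,-71): loops.append([(x,10.5*np.cos(t),10.5*np.sin(t)) for t in np.linspace(0,6.28,40)])
    loops+= [[(x,y,-12),(x,y,12)] for x,y in a]
    for l in loops: cv2.polylines(img,[np.round(pr(l)*8).astype(int)],True,col,1,cv2.LINE_AA,3)
E
python3 - <<'E'
from fit import *
s=cv2.imread("pics/sceneG.png"); tcp=np.array([.5271,.086,.2169]);o=[]
pts=[((27,25,12),(600,333)),((27,-25,-12),(403,530)),((27,-25,12),(435,450))]
M=np.array([p[0] for p in pts])/1e3; S=np.array([px(p[1],(375,140),11) for p in pts])
for th in(.15,.19,.23):
    W=lambda p: tcp+Rz(.0632)@[p[0],0,p[1]]
    r=least_squares(lambda p:(proj("scene",M@Rp(.0632,th).T+W(p))-S).ravel(),[.002,-.016],x_scale=.01);print(th,r.x,r.cost)
    c=cv2.resize(s[140:195,378:435],None,fx=7,fy=7,interpolation=cv2.INTER_CUBIC); wire(c,"scene",(378,140),7,W(r.x),.0632,th); o.append(c)
cv2.imwrite("pics/w1.png",np.vstack([np.hstack(o[:2])])); cv2.imwrite("pics/w2.png",np.hstack(o[1:]))
E
```

```text
0.15 [ 0.00128093 -0.01878371] 0.32063131921741717
0.19 [ 0.00130158 -0.01769543] 0.16489810513978498
0.23 [ 0.00136554 -0.01660877] 0.13344340738635907
```

View pics/w1.png

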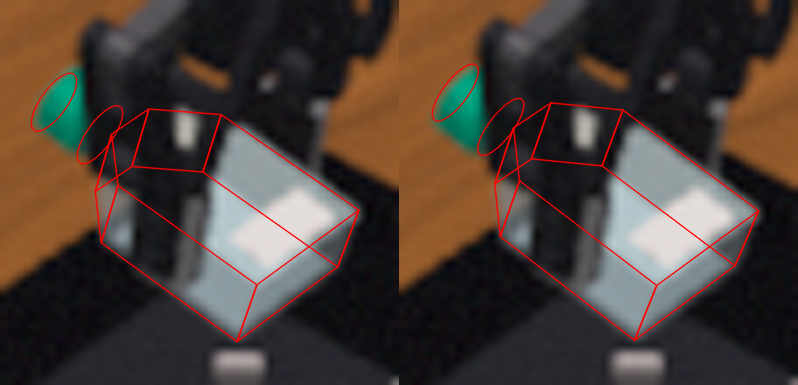

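View pics/w2.png

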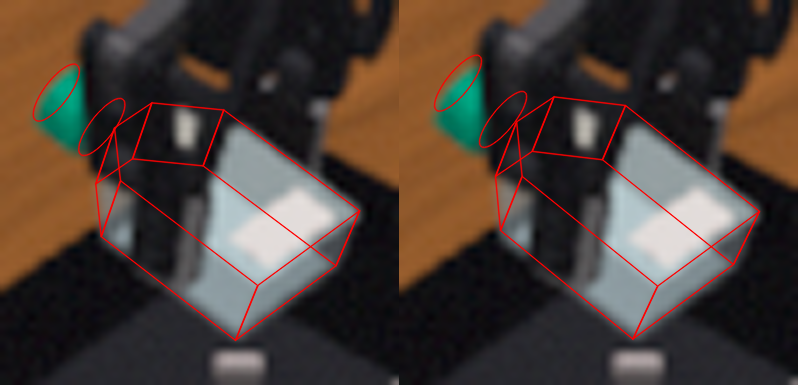

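```bash
cat >> h.py <<'E'
def bay(x,y,z):
    W=np.array([.5627,.0901,.126])+Rz(.0597)@[x/1e3,y/1e3,z/1e3]; to(*W,.0597)
def where():
    o=env.get_obs(); d=Rz(-.0597)@(o["eef_pos"]-[.5627,.0901,.126]); F=Rz(-.0597)@o["force"]
    print("t",round(o["time"],2),"bay TCP mm",(d*1e3).round(1),"F bay",F.round(1),"M",o["torque"].round(2),"w",round(o["grip_width"]*1e3,1))
E
python3 -c "
from h import *
bay(-17,0,36);where()"
```

```text
t 11.43 pos [527.2  86.4 217. ] yaw 0.0639 delta mm [18.7 -1.5 55. ] turn 0.0042 F [ 0.2  0.1 -0.4] w 49.0 tilt [ 1.e-04 -2.e-04 -1.e+00]
t 11.43 bay TCP mm [-35.7  -1.6  91. ] F bay [ 0.2  0.1 -0.4] M [ 0.02 -0.06 -0.02] w 49.0
```

```bash

python3 -m inch '[[0.4,[6,-0.5,0],0.004],[0.4,[7,-0.5,10],0],[0.4,[5,-0.5,12],0],[0.4,[0.7,0,12],0],[0.4,[0,0,6],0]]' 40 >/dev/null
python3 -m inch '[[0.4,[0,0,5],0],[0.4,[0,0,0],0],[0.4,[0,0,0],0],[0.4,[0,0,0],0],[0.4,[0,0,0],0]]' 40 >/dev/null
python3 - <<'E'
from fit import *
bay(-17,0,36);where()
s=snapshot("scene")[:,:,::-1].copy();cv2.imwrite("pics/sceneH.png",s)
o=env.get_obs();ctr=o["eef_pos"]+Rz(.0597)@[.002,0,-.0173]
c=cv2.resize(s[150:225,375:465],None,fx=8,fy=8,interpolation=cv2.INTER_CUBIC);cv2.imwrite("pics/h1.png",c)
wire(c,"scene",(375,150),8,ctr,.0597,.195);cv2.imwrite("pics/h2.png",c)
E
```

```text
t 12.27 pos [545.9  90.2 172.5] yaw 0.0617 delta mm [-0.3  1.1 10.5] turn 0.002 F [-0.9 -0.7 -0.1] w 49.2 tilt [ 8.e-04  2.e-04 -1.e+00]
t 12.27 bay TCP mm [-16.7   1.1  46.5] F bay [-1.  -0.7 -0.1] M [ 0.04 -0.01  0.03] w 49.2
```

View pics/h1.png

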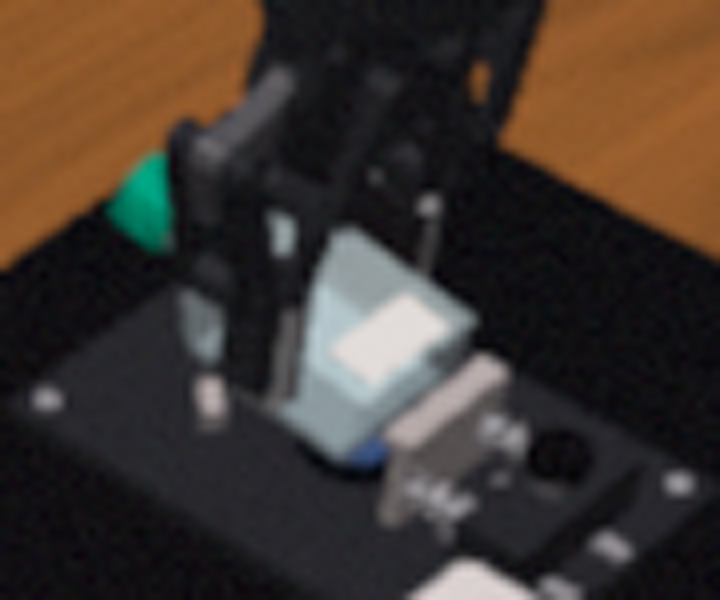

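View pics/h2.png

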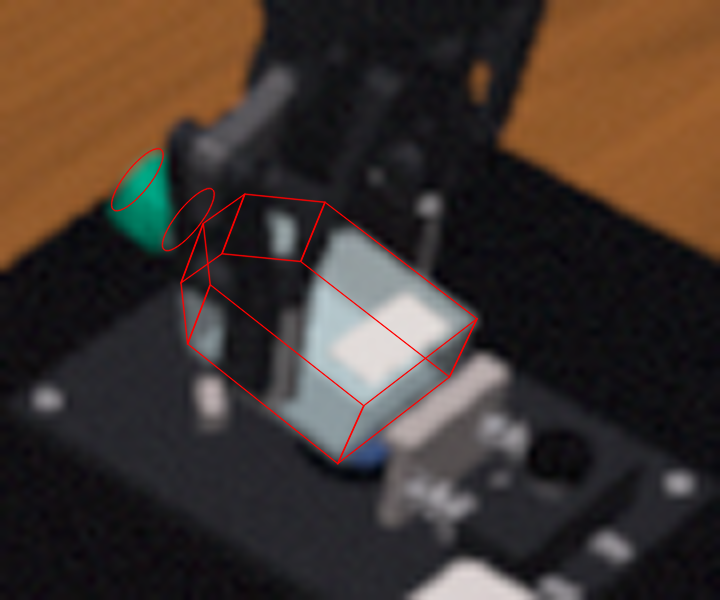

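```bash
python3 - <<'E'
from h import *
def ray(n,u,z):
    f=lambda p: proj(n,[p[0],p[1],z])[0]-u
    return np.r_[least_squares(f,[.59,.09],x_scale=.1).x,z]
def b(W): return (Rz(-.0597)@(W-[.5627,.0901,.126])*1e3).round(1)
for c in[(388,440),(478,358),(508,376)]: print("scene",b(ray("scene",px(c,(375,150),8),.156)))
for c in[(128,216),(264,208),(125,183),(262,177)]: print("top",b(ray("top",px(c,(165,140),5),.156)))
for c in[(372,278),(460,206),(480,220),(390,300)]: print("scene0",b(ray("scene",px(c,(370,165),7),.156)))
E
```

```text
scene [ 23.8 -24.7  30. ]
scene [20.8 19.  30. ]
scene [30.9 18.6 30. ]
top [17.5 22.  30. ]
top [ 18.2 -24.9  30. ]
top [29.5 22.9 30. ]
top [ 29.4 -24.5  30. ]
scene0 [ 22.7 -24.5  30. ]
scene0 [21.7 21.3 30. ]
scene0 [30.  20.2 30. ]
scene0 [ 32.5 -28.7  30. ]
```

```bash

python3 -m inch '[[0.4,[0,0.6,4],0],[0.4,[0,0,3],0],[0.4,[0,0,1.5],0],[0.4,[0,0,0.5],0],[0.4,[0,0,0],0]]' 40 >/dev/null
python3 -c "
from h import *
bay(-17,0,36);where()"
```

```text
t 12.73 pos [545.7  89.6 162.7] yaw 0.0617 delta mm [-0.   0.5  0.7] turn 0.002 F [-0.1  0.1 -0.4] w 49.1 tilt [-3.e-04  0.e+00 -1.e+00]
t 12.73 bay TCP mm [-17.    0.5  36.7] F bay [-0.   0.1 -0.4] M [-0.01 -0.02  0.03] w 49.1
```

```bash

for i in 1 2 3 4; do python3 -m inch '[[0.4,[0,0,0.3],0],[0.4,[0,0,0.3],0],[0.4,[0,0,0],0],[0.4,[0,0,0],0],[0.4,[0,0,0],0]]' 40 >/dev/null
python3 -c "
from h import *
where()"; done
```

```text
t 13.15 bay TCP mm [-16.9   0.5  36.4] F bay [-0.5 -0.4 -0.6] M [-0.04 -0.01  0.01] w 49.0
t 13.57 bay TCP mm [-16.9   0.5  35.7] F bay [ 1.1 -0.2 -0.9] M [ 0.02  0.05 -0.04] w 49.2
t 13.98 bay TCP mm [-16.9   0.5  35.1] F bay [-0.5 -0.  -0.7] M [-0.01  0.02 -0.03] w 48.9
t 14.4 bay TCP mm [-16.9   0.4  34.5] F bay [-0.1  0.6 -0.3] M [-0.04  0.04  0.03] w 49.4
```

```bash

for i in 1 2 3; do python3 -m inch '[[0.4,[0,0,0.3],0],[0.4,[0,0,0.2],0],[0.4,[0,0,0],0],[0.4,[0,0,0],0],[0.4,[0,0,0],0]]' 40 >/dev/null
python3 -c "
from h import *
where()"; done
```

```text
t 14.82 bay TCP mm [-16.9   0.5  34.1] F bay [-0.6  0.2  0.4] M [-0.01  0.04  0.03] w 49.4
t 15.23 bay TCP mm [-16.9   0.5  33.6] F bay [-0.5 -0.4 -0.8] M [ 0.04 -0.   -0.04] w 49.3
t 15.65 bay TCP mm [-16.9   0.5  33. ] F bay [-0.3 -0.2  0.3] M [-0.01 -0.01 -0.04] w 49.3
```

```bash

for i in 1 2 3; do python3 -m inch '[[0.4,[0,0,0.3],0],[0.4,[0,0,0.2],0],[0.4,[0,0,0],0],[0.4,[0,0,0],0],[0.4,[0,0,0],0]]' 40 >/dev/null
python3 -c "
from h import *
where()"; done
python3 - <<'E'
from fit import *
s=snapshot("scene")[:,:,::-1].copy();cv2.imwrite("pics/sceneI.png",s)
o=env.get_obs();ctr=o["eef_pos"]+Rz(.0597)@[.002,0,-.0173]
c=cv2.resize(s[150:225,375:465],None,fx=8,fy=8,interpolation=cv2.INTER_CUBIC);cv2.imwrite("pics/i1.png",c)
E
```

```text
t 16.07 bay TCP mm [-16.9   0.5  32.6] F bay [-0.1 -1.1  0.2] M [-0.05 -0.02  0.02] w 49.1
t 16.48 bay TCP mm [-16.9   0.5  32.4] F bay [-4.3 -0.7  7.6] M [-0.16  0.49 -0.  ] w 49.4
t 16.9 bay TCP mm [-16.9   0.5  32.3] F bay [-6.8 -1.7 14.2] M [-0.28  1.08 -0.05] w 49.3
```

View pics/i1.png

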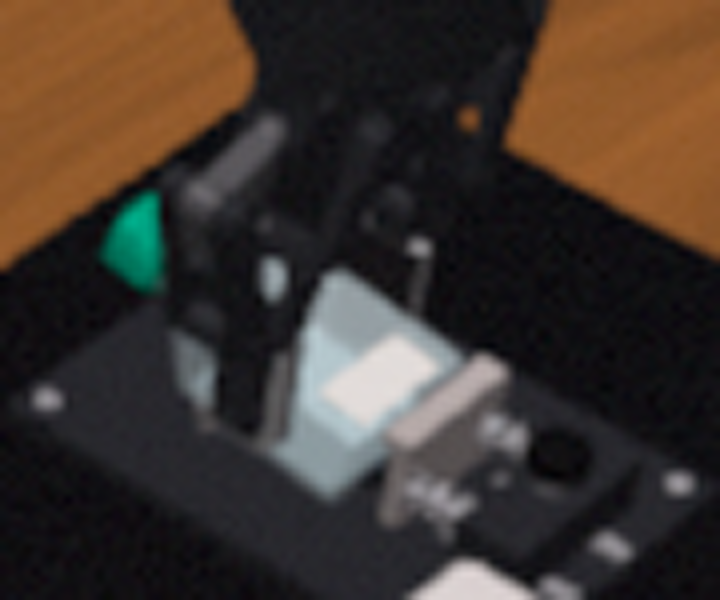

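```bash

python3 -m inch '[[0.4,[0,0,-1],0],[0.4,[0,0.5,-1],0],[0.4,[0,0,0],0],[0.4,[0,0,0],0],[0.4,[0,0,0],0]]' 40 >/dev/null
python3 - <<'E'
from fit import *
where()
s=snapshot("scene")[:,:,::-1].copy();cv2.imwrite("pics/sceneJ.png",s)
o=env.get_obs()
a=[]
for th in (.14,.18):
    c=cv2.resize(s[155:220,375:435],None,fx=9,fy=9,interpolation=cv2.INTER_CUBIC)[:590]
    if th==.14: cv2.imwrite("pics/j0.png",c)
    wire(c,"scene",(375,155),9,o["eef_pos"]+Rz(.0597)@[.002,0,-.0173],.0597,th);a.append(c[:,:400])
cv2.imwrite("pics/j1.png",np.hstack(a))
E
```

```text
t 17.37 bay TCP mm [-17.   -0.1  33.4] F bay [-0.1 -0.5  0.4] M [-0.02 -0.    0.04] w 48.8
```

View pics/j1.png

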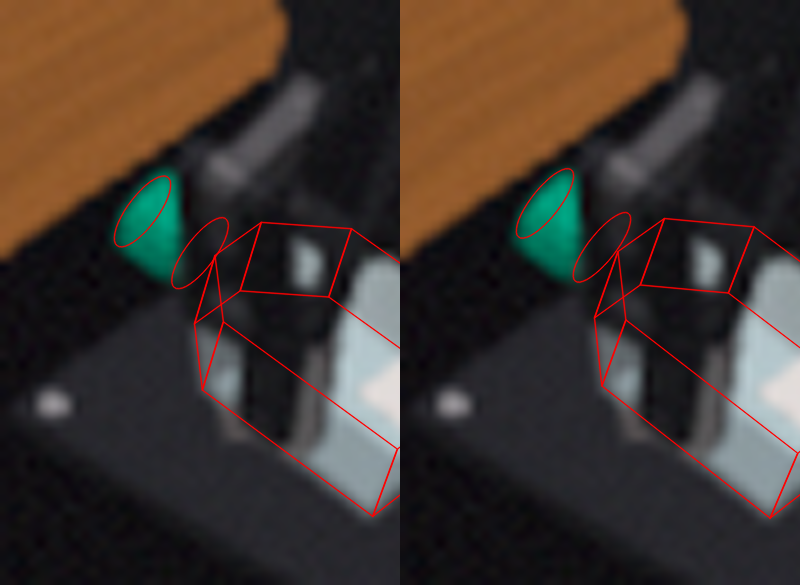

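View pics/j0.png

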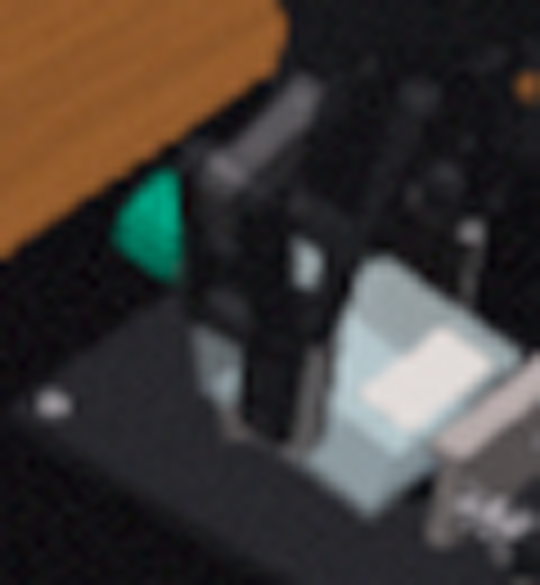

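```bash
python3 - <<'E'
from fit import *
def run(tcp,yaw,crop,k,foot,rear,left):
    t=np.linspace(0,6.28,200); E=np.c_[np.full(200,-71),10.5*np.cos(t),10.5*np.sin(t)]/1e3
    M=np.array([f[0] for f in foot]+[rear[0]])/1e3; S=np.array([px(f[1],crop,k) for f in foot]+[px(rear[1],crop,k)]); L=px(left,crop,k)
    def f(p):
        R=Rp(yaw,p[3]); c=tcp+Rz(yaw)@p[:3]
        e=proj("scene",E@R.T+c); i=e[:,0].argmin()
        return np.r_[(proj("scene",M@R.T+c)-S).ravel(), e[i]-L, p[1]/.002]
    r=least_squares(f,[.002,0,-.017,.17],x_scale=.01,diff_step=1e-3,loss="soft_l1",f_scale=.7);print((r.x*1e3).round(1),r.fun[:-1].reshape(-1,2).round(1).tolist())
o=env.get_obs()
run(o["eef_pos"],.0617,(375,155),9,[((27,-25,-12),(372,520)),((27,25,12),(523,350))],((-27,-25,-12),(207,402)),(113,232))
run(np.array([.5271,.086,.2169]),.0632,(375,140),11,[((27,-25,-12),(403,530)),((27,25,12),(600,333))],((-27,-25,-12),(197,383)),(88,185))
E
```

```text
[  2.3  -0.  -17.7 150.2] [[0.1, -0.2], [0.2, 0.4], [-0.5, -1.3], [0.2, 0.7]]
[ 2.000e+00  1.000e-01 -1.820e+01  1.716e+02] [[0.4, 0.6], [0.0, -0.1], [-0.2, -0.5], [-0.2, 0.1]]
```

```bash

python3 -m inch '[[0.4,[0,0,-1.2],0],[0.4,[1.5,0,0],0],[0.4,[2,0,0],0],[0.4,[1.5,0,0],0],[0.4,[0,0,0],0]]' 60 >/dev/null
python3 -c "
from h import *
where()"
python3 -m inch '[[0.4,[0,0,0],0],[0.4,[0,0,0.4],0],[0.4,[0,0,0.4],0],[0.4,[0,0,0],0],[0.4,[0,0,0],0]]' 60 >/dev/null
python3 -c "
from h import *
where()"
```

```text
t 17.83 bay TCP mm [-11.5   0.   34.7] F bay [ 0.5 -0.4 -0.9] M [0.03 0.01 0.05] w 48.6
t 18.25 bay TCP mm [-12.   -0.   33.9] F bay [ 0.  -0.8 -0.9] M [-0.    0.02 -0.  ] w 48.5
```

```bash

for i in 1 2 3; do python3 -m inch '[[0.4,[0.7,0,0],0],[0.4,[0.7,0,0],0],[0.4,[0.6,0,0],0],[0.4,[0,0,0],0],[0.4,[0,0,0],0]]' 60 >/dev/null
python3 -c "
from h import *
where()"; done
```

```text
t 18.67 bay TCP mm [-9.9 -0.  33.9] F bay [ 1.  -0.1  0.2] M [-0.04 -0.    0.01] w 48.6
t 19.08 bay TCP mm [-7.9 -0.  33.9] F bay [-0.5 -0.9 -0.2] M [0.05 0.01 0.05] w 48.9
t 19.5 bay TCP mm [-6.1 -0.  33.9] F bay [-2.3  0.4  0.2] M [0.03 0.5  0.04] w 48.7
```

```bash

python3 - <<'E'
from fit import *
s=snapshot("scene")[:,:,::-1].copy();cv2.imwrite("pics/sceneK.png",s)
c=cv2.resize(s[150:225,375:465],None,fx=8,fy=8,interpolation=cv2.INTER_CUBIC);cv2.imwrite("pics/k1.png",c)
E
```

```text
(no output)
```

View pics/k1.png

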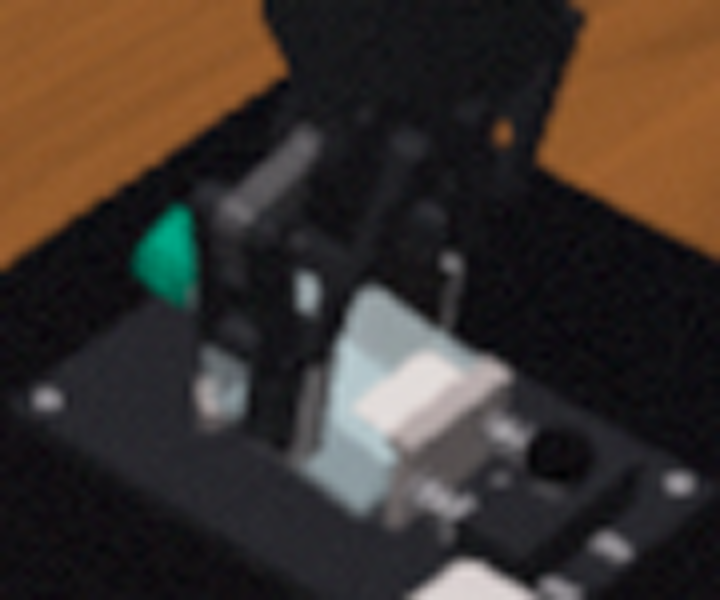

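```bash

for i in 1 2; do python3 -m inch '[[0.4,[0.5,0,0.1],0],[0.4,[0.5,0,0.1],0],[0.4,[0.5,0,0],0],[0.4,[0.5,0,0],0],[0.4,[0,0,0],0]]' 60 >/dev/null
python3 -c "
from h import *
where()"; done
```

```text
t 19.97 bay TCP mm [-3.9 -0.  33.7] F bay [-3.8 -0.1  1.5] M [-0.03  0.74  0.01] w 48.6
t 20.38 bay TCP mm [-1.9 -0.  33.5] F bay [-4.6 -0.5  2.4] M [-0.03  0.84  0.03] w 48.6
```

```bash

python3 -m inch '[[0.4,[0.6,0,0],0],[0.4,[0.6,0,0],0],[0.4,[0,0,0],0],[0.4,[0,0,0],0],[0.4,[0,0,0],0]]' 40 >/dev/null
python3 -c "
from h import *
where()"
python3 -m inch '[[0.4,[0,0,0],0],[0.4,[0,0,0],0],[0.4,[0,0,0.3],0],[0.4,[0,0,0.2],0],[0.4,[0,0,0],0]]' 20 >/dev/null
python3 -c "
from h import *
where()"
```

```text
t 20.8 bay TCP mm [-0.8 -0.  33.5] F bay [-5.1  0.2  2.4] M [-0.12  1.03 -0.05] w 48.6
t 21.22 bay TCP mm [-0.8  0.  33. ] F bay [-5.4 -0.2  2.8] M [-0.06  1.   -0.06] w 48.4
```

```bash

for i in 1 2 3; do python3 -m inch '[[0.4,[0,0,0.25],0],[0.4,[0,0,0.25],0],[0.4,[0,0,0],0],[0.4,[0,0,0],0],[0.4,[0,0,0],0]]' 20 >/dev/null
python3 -c "
from h import *
where()"; done
```

```text
t 21.63 bay TCP mm [-0.7  0.  32.6] F bay [-5.4 -0.5  3.5] M [-0.12  1.02 -0.02] w 48.7
t 22.05 bay TCP mm [-0.8 -0.  32.4] F bay [-8.9 -1.3  9.5] M [-0.21  1.48  0.  ] w 48.5
t 22.47 bay TCP mm [-0.8  0.  32.3] F bay [-11.4  -1.4  14.5] M [-0.33  2.01 -0.01] w 48.9
```

```bash

python3 -m inch '[[0.4,[0,0,-0.4],0],[0.4,[-0.3,0,-0.3],0],[0.5,[0,0,0],0],[0.55,[0,0,0],0],[0.56,[0,0,0],0]]' 20 >/dev/null
python3 -c "
from h import *
where()"
python3 -m inch '[[0.57,[0,0,0],0],[0.57,[0,0,0],0],[0.57,[0,0,0],0],[0.57,[0,0,0],0],[0.57,[0,0,0],0]]' 20 >/dev/null
python3 -c "
from h import *
where()"
```

```text
t 22.88 bay TCP mm [-0.9 -0.  32.5] F bay [-5.4 -0.8  5.9] M [-0.17  0.99  0.01] w 48.0
t 23.3 bay TCP mm [-0.8  0.  32.4] F bay [-5.1 -0.7  5.5] M [-0.14  0.89 -0.05] w 49.3
```

```bash

for i in 1 2; do python3 -m inch '[[0.57,[-0.2,0,0.25],0],[0.57,[-0.1,0,0.25],0],[0.57,[0,0,0],0],[0.57,[0,0,0],0],[0.57,[0,0,0],0]]' 20 >/dev/null
python3 -c "
from h import *
where()"; done
```

```text
t 23.72 bay TCP mm [-0.9  0.  32.3] F bay [-6.3 -0.8 10.3] M [-0.16  0.96 -0.06] w 49.0
t 24.13 bay TCP mm [-1.   0.1 32.1] F bay [-7.4 -2.  14.5] M [-0.26  1.04 -0.07] w 49.0
```

```bash

python3 -m inch '[[0.575,[0,0,0],0],[0.575,[0,0,0],0],[0.575,[0,0,0],0],[0.58,[0,0,0],0],[0.58,[0,0,0],0]]' 20 >/dev/null
python3 -c "
from h import *
where()"
python3 -m inch '[[0.58,[0,0,0],0],[0.58,[0,0,0],0],[0.58,[0,0,0],0],[0.58,[0,0,0],0],[0.58,[0,0,0],0]]' 20 >/dev/null
python3 -c "
from h import *
where()"
```

```text
t 24.55 bay TCP mm [-1.1  0.  31.7] F bay [-4.1 -0.9  6.9] M [-0.08  0.68 -0.04] w 49.5
t 24.97 bay TCP mm [-1.1  0.  31.6] F bay [-3.9 -0.   6.5] M [-0.17  0.67 -0.  ] w 49.6
```

```bash

for i in 1 2 3; do python3 -m inch '[[0.58,[-0.1,0,0.2],0],[0.58,[-0.1,0,0.2],0],[0.58,[0,0,0.1],0],[0.58,[0,0,0],0],[0.58,[0,0,0],0]]' 20 >/dev/null
python3 -c "
from h import *
where()"; done
```

```text
t 25.38 bay TCP mm [-1.4  0.1 31.1] F bay [-4.6 -0.1  7.3] M [-0.15  0.72 -0.02] w 49.7
t 25.8 bay TCP mm [-1.6  0.1 30.6] F bay [-4.8 -0.1  7.4] M [-0.14  0.86 -0.01] w 49.6
t 26.22 bay TCP mm [-1.7  0.1 30.4] F bay [-6.4  0.8 11.4] M [-0.23  1.03 -0.02] w 49.6
```

```bash

python3 - <<'E'
from fit import *
s=snapshot("scene")[:,:,::-1].copy();cv2.imwrite("pics/sceneL.png",s)
c=cv2.resize(s[150:225,375:465],None,fx=8,fy=8,interpolation=cv2.INTER_CUBIC);cv2.imwrite("pics/l1.png",c)
B=np.array([.5627,.0901,.126])
for th,col in((.08,(0,0,255)),(.15,(0,255,255))):
    cx,z=.001,-.001
    ctr=B+Rz(.0597)@[cx,0,z+.027*np.sin(th)+.012*np.cos(th)]; wire(c,"scene",(375,150),8,ctr,.0597,th,col)
cv2.imwrite("pics/l2.png",c)
E
```

```text
(no output)
```

View pics/l1.png

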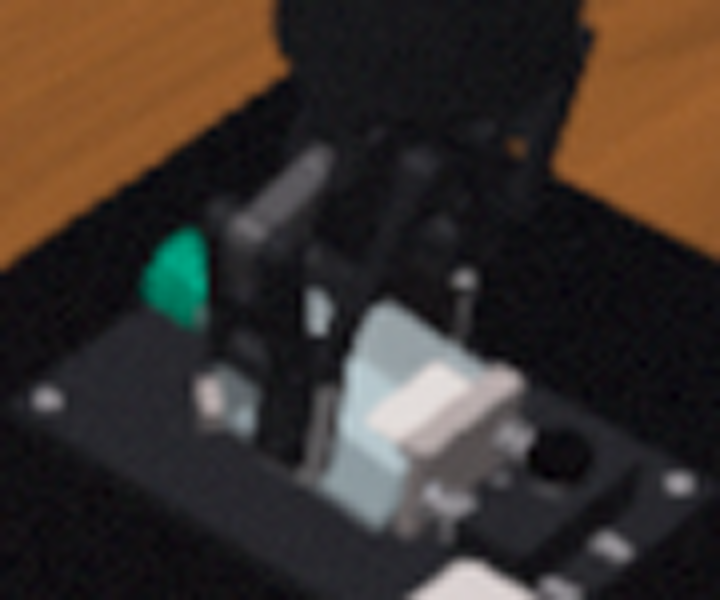

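View pics/l2.png

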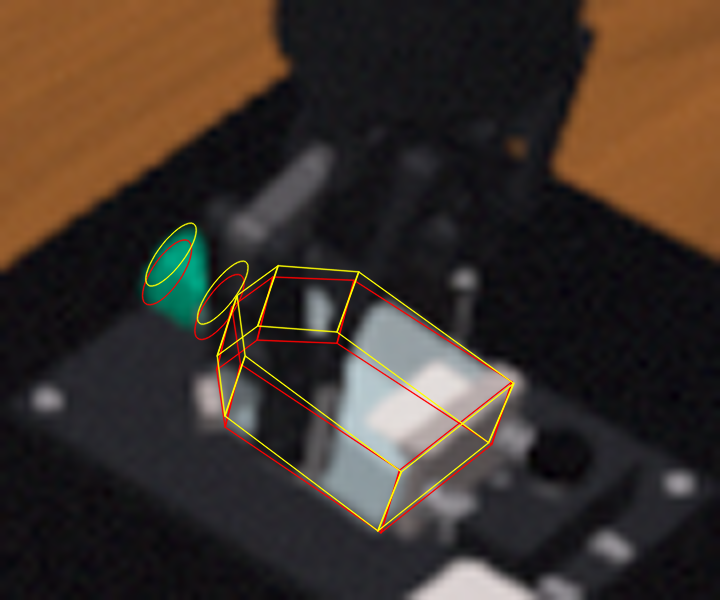

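```bash

python3 -m inch '[[0.57,[0,0,-0.4],0],[0.57,[0.5,0,-0.2],0],[0.57,[0.5,0,0],0],[0.57,[0.4,0,0],0],[0.57,[0,0,0],0]]' 20 >/dev/null
python3 -c "
from h import *
where()"
python3 -m inch '[[0.57,[0,0,0],0],[0.575,[0,0,0],0],[0.58,[0,0,0],0],[0.58,[0,0,0.3],0],[0.58,[0,0,0],0]]' 20 >/dev/null
python3 -c "
from h import *
where()"
```

```text
t 26.68 bay TCP mm [-1.5  0.  30.5] F bay [-12.4  -0.   12.2] M [-0.21  2.26 -0.02] w 49.5
t 27.1 bay TCP mm [-1.5  0.1 30.3] F bay [-12.8  -0.4  13. ] M [-0.25  2.45 -0.05] w 49.5
```

```bash

python3 -m inch '[[0.57,[0,0,-0.4],0],[0.57,[0,0,-0.4],0],[0.57,[0,0,-0.2],0],[0.57,[0,0,0],0],[0.57,[0,0,0],0]]' 20 >/dev/null
python3 -c "
from h import *
where()"
```

```text
t 27.52 bay TCP mm [-1.4  0.  30.6] F bay [-5.9  0.1  2.2] M [ 0.01  1.33 -0.  ] w 49.6
```

```bash

python3 -m inch '[[0.57,[0.4,0,-0.1],0],[0.57,[0.4,0,0],0],[0.57,[0,0,0],0],[0.57,[0,0,0],0],[0.57,[0,0,0],0]]' 20 >/dev/null
python3 -c "
from h import *
where()"
```

```text
t 27.93 bay TCP mm [-0.7  0.  30.6] F bay [-6.8 -0.3 -0.1] M [ 0.    1.36 -0.  ] w 49.8
```

```bash

python3 -m inch '[[0.58,[0,0,0],0],[0.58,[0,0,0.3],0],[0.58,[-0.2,0,0.3],0],[0.58,[0,0,0],0],[0.58,[0,0,0],0]]' 20 >/dev/null
python3 -c "
from h import *
where()"
python3 -m inch '[[0.58,[0,0,0],0],[0.58,[-0.1,0,0.2],0],[0.58,[-0.1,0,0.2],0],[0.58,[0,0,0],0],[0.58,[0,0,0],0]]' 20 >/dev/null
python3 -c "
from h import *
where()"
```

```text
t 28.35 bay TCP mm [-0.7  0.  30.4] F bay [-9.2 -0.6  6.3] M [-0.16  1.73 -0.01] w 49.6
t 28.77 bay TCP mm [-0.8  0.  30.3] F bay [-9.4 -0.9 11. ] M [-0.23  1.88 -0.02] w 49.6
```

```bash

python3 -m inch '[[0.57,[0,0,-0.5],0],[0.57,[0,0,-0.5],0],[0.57,[0.6,0,0],0],[0.57,[0.6,0,0],0],[0.57,[0,0,0],0]]' 20 >/dev/null
python3 - <<'E'
from fit import *
where()
o=env.get_obs()
s=snapshot("scene")[:,:,::-1].copy();cv2.imwrite("pics/sceneM.png",s)
c=cv2.resize(s[160:222,382:450],None,fx=10,fy=10,interpolation=cv2.INTER_CUBIC)[:600];cv2.imwrite("pics/m1.png",c)
E
```

```text
t 29.18 bay TCP mm [ 0.3 -0.  30.6] F bay [-4.9  0.2  0.1] M [-0.03  1.13  0.  ] w 49.3
```

View pics/m1.png

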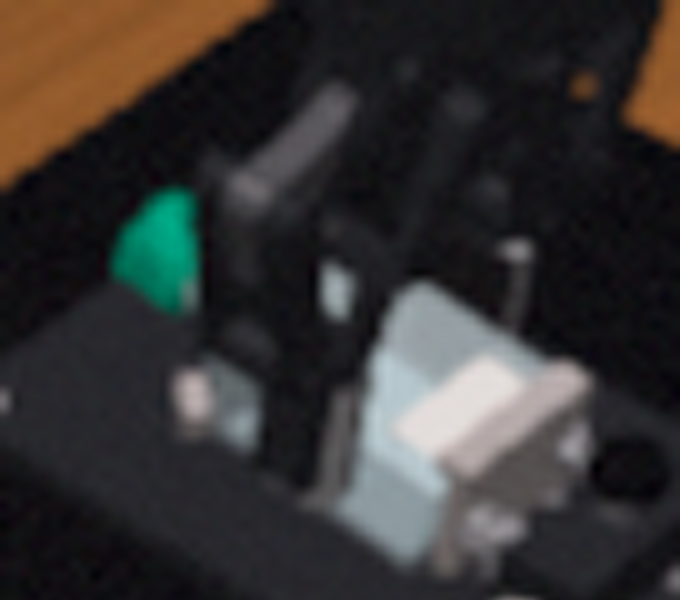

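```bash
cat >> fit.py <<'E'
def ft(foot,left,crop,k,yaw=.06,y0=0):
    B=np.array([.5627,.0901,.126]);t=np.linspace(0,6.28,400); E=np.c_[np.full(400,-71),10.5*np.cos(t),10.5*np.sin(t)]/1e3
    F=px(foot,crop,k);L=px(left,crop,k)
    def f(p):
        th=p[1];c=B+Rz(.0597)@[p[0],y0,p[2]+.027*np.sin(th)+.012*np.cos(th)];R=Rp(yaw,th)
        e=proj("scene",E@R.T+c);return np.r_[proj("scene",R@np.array([.027,-.025,-.012])+c)[0]-F,e[e[:,0].argmin()]-L,p[2]/.002]
    r=least_squares(f,[.001,.1,0],x_scale=.01,diff_step=1e-3);print("x_c",(r.x[0]*1e3).round(1),"th",r.x[1].round(3),"zf",(r.x[2]*1e3).round(1),r.fun.round(2))
E
python3 - <<'E'
from fit import *
ft((410,563),(113,258),(382,160),10)
ft((413,566),(113,255),(382,160),10)
ft((380,535),(141,278),(375,150),8)
E
```

```text
x_c 2.1 th 0.111 zf 0.1 [-0.09  0.03  0.07  0.03  0.04]
x_c 2.7 th 0.123 zf -0.0 [-0.27 -0.15  0.32  0.12 -0.01]
x_c 1.1 th 0.141 zf -0.6 [-0.21 -0.65  0.53  0.22 -0.31]
```

```bash

python3 -m inch '[[0.58,[0,0,0.2],0],[0.58,[0,0,0.3],0],[0.58,[-0.1,0,0.3],0],[0.58,[-0.1,0,0.2],0],[0.58,[0,0,0],0]]' 20 >/dev/null
python3 -c "
from h import *
where()"
python3 -m inch '[[0.58,[-0.1,0,0.2],0],[0.58,[-0.1,0,0.2],0],[0.58,[0,0,0],0],[0.58,[0,0,0],0],[0.58,[0,0,0],0]]' 20 >/dev/null
python3 -c "
from h import *
where()"
```

```text
t 29.65 bay TCP mm [ 0.2  0.  30.2] F bay [-8.7 -0.   7.9] M [-0.14  1.63 -0.02] w 49.6
t 30.07 bay TCP mm [ 0.1 -0.  29.9] F bay [-8.3  0.2  8.1] M [-0.17  1.55 -0.02] w 49.7
```

```bash

for i in 1 2 3; do python3 -m inch '[[0.58,[-0.15,0,0.2],0],[0.58,[-0.15,0,0.2],0],[0.58,[0,0,0.1],0],[0.58,[0,0,0],0],[0.58,[0,0,0],0]]' 20 >/dev/null
python3 -c "
from h import *
where()"; done
```

```text
t 30.48 bay TCP mm [-0.   0.  29.4] F bay [-7.9  0.3  8.7] M [-0.22  1.41 -0.01] w 49.8
t 30.9 bay TCP mm [-0.2  0.  29. ] F bay [-7.3 -0.7  7.9] M [-0.14  1.16 -0.03] w 49.6
t 31.32 bay TCP mm [-0.4  0.  28.5] F bay [-5.8 -0.2  7.3] M [-0.14  1.04 -0.01] w 49.6
```

Pivoting smoothly. Continue.

```bash

for i in 1 2; do python3 -m inch '[[0.58,[-0.1,0,0.2],0],[0.58,[-0.1,0,0.2],0],[0.58,[0,0,0.1],0],[0.58,[0,0,0],0],[0.58,[0,0,0],0]]' 20 >/dev/null
python3 -c "
from h import *
where()"; done
python3 - <<'E'
from fit import *
s=snapshot("scene")[:,:,::-1].copy();cv2.imwrite("pics/sceneN.png",s)
c=cv2.resize(s[160:222,382:450],None,fx=10,fy=10,interpolation=cv2.INTER_CUBIC)[:600];cv2.imwrite("pics/n1.png",c)
E
```

```text
t 31.73 bay TCP mm [-0.5  0.  28.1] F bay [-6.4 -1.2  8.4] M [-0.16  1.02 -0.02] w 50.0
t 32.15 bay TCP mm [-0.6  0.  27.7] F bay [-6.1 -0.1 10.1] M [-0.13  1.09 -0.04] w 49.5
```

View pics/n1.png

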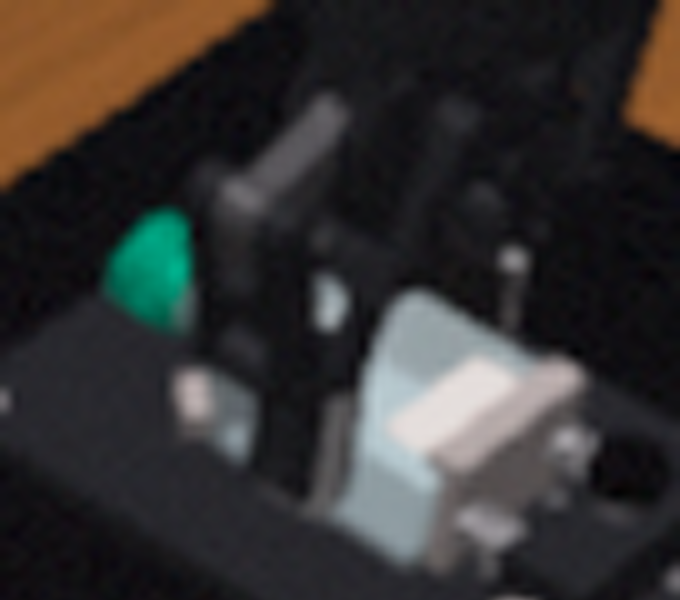

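```bash

python3 - <<'E'
from fit import *
ft((405,566),(105,278),(382,160),10)
ft((408,568),(104,282),(382,160),10)
B=np.array([.5627,.0901,.126])
s=cv2.imread("pics/sceneN.png")
a=[]
for th in(.0,.04):
    c=cv2.resize(s[160:222,382:450],None,fx=10,fy=10,interpolation=cv2.INTER_CUBIC)[:600,:400]
    wire(c,"scene",(382,160),10,B+Rz(.0597)@[.0015,0,.027*np.sin(th)+.012*np.cos(th)],.0597,th);a.append(c)
cv2.imwrite("pics/n2.png",np.hstack(a))
E
```

```text
x_c 0.6 th 0.04 zf -0.4 [ 0.18 -0.23 -0.04 -0.01 -0.18]
x_c 0.9 th 0.028 zf -0.4 [ 0.06 -0.31  0.12  0.03 -0.2 ]
```

View pics/n2.png

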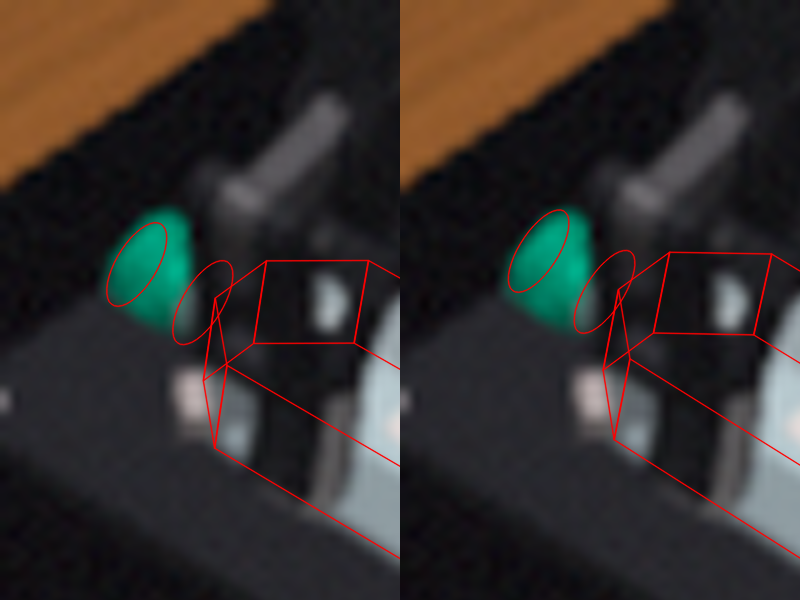

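```bash

python3 -m inch '[[0.58,[-0.1,0,0.2],0],[0.58,[-0.1,0,0.2],0],[0.58,[0,0,0],0],[0.58,[0,0,0],0],[0.58,[0,0,0],0]]' 20 >/dev/null
python3 -c "
from h import *
where()"
```

```text
t 32.62 bay TCP mm [-0.7  0.  27.3] F bay [-6.5 -0.7 10.1] M [-0.15  1.02 -0.02] w 49.8
```

```bash

python3 -m inch '[[0.58,[-0.1,0,0.2],0],[0.58,[-0.1,0,0.2],0],[0.58,[0,0,0],0],[0.585,[0,0,0],0],[0.585,[0,0,0],0]]' 20 >/dev/null
python3 -c "
from h import *
where()"
python3 -m inch '[[0.59,[0,0,0],0],[0.59,[0,0,0],0],[0.595,[0,0,0],0],[0.595,[0,0,0],0],[0.595,[0,0,0],0]]' 20 >/dev/null
python3 -c "
from h import *
where()"
```

```text
t 33.03 bay TCP mm [-0.9  0.1 26.5] F bay [-2.2  0.6  1.5] M [0.11 0.21 0.  ] w 50.1
t 33.45 bay TCP mm [-1.3 -0.1 26.4] F bay [ 0.3 -0.4  0.4] M [-0.01 -0.05 -0.  ] w 50.7
```

```bash

python3 -m inch '[[0.65,[0,0,0],0],[0.7,[0,0,0],0],[0.75,[0,0,0],0],[0.8,[0,0,0],0],[0.8,[0,0,0],0]]' 20 >/dev/null
python3 -m inch '[[0.8,[0,0,-3],0],[0.8,[0,0,-10],0],[0.8,[0,0,-20],0],[0.8,[0,0,-25],0],[0.8,[0,0,-30],0]]' 20 >/dev/null
python3 -m inch '[[0.8,[0,0,-30],0],[0.8,[-30,0,-10],0],[0.8,[-35,0,0],0],[0.8,[-30,30,0],0],[0.8,[-20,30,0],0]]' 20 >/dev/null
python3 - <<'E'
from fit import *
where()
s=snapshot("scene")[:,:,::-1].copy();cv2.imwrite("pics/sceneP.png",s)
t=snapshot("top")[:,:,::-1].copy();cv2.imwrite("pics/topP.png",t)
c=cv2.resize(s[155:230,375:465],None,fx=8,fy=8,interpolation=cv2.INTER_CUBIC);cv2.imwrite("pics/p1.png",c)
B=np.array([.5627,.0901,.138]);wire(c,"scene",(375,155),8,B,.0597,0);cv2.imwrite("pics/p2.png",c)
c=cv2.resize(t[140:260,160:260],None,fx=5,fy=5,interpolation=cv2.INTER_CUBIC);wire(c,"top",(160,140),5,B,.0597,0);cv2.imwrite("pics/p3.png",c)
E
```

```text
t 34.7 bay TCP mm [-118.   -59.   155.4] F bay [ 2.2 -1.2  0.6] M [-0.04 -0.07  0.02] w 68.3
```

View pics/p1.png

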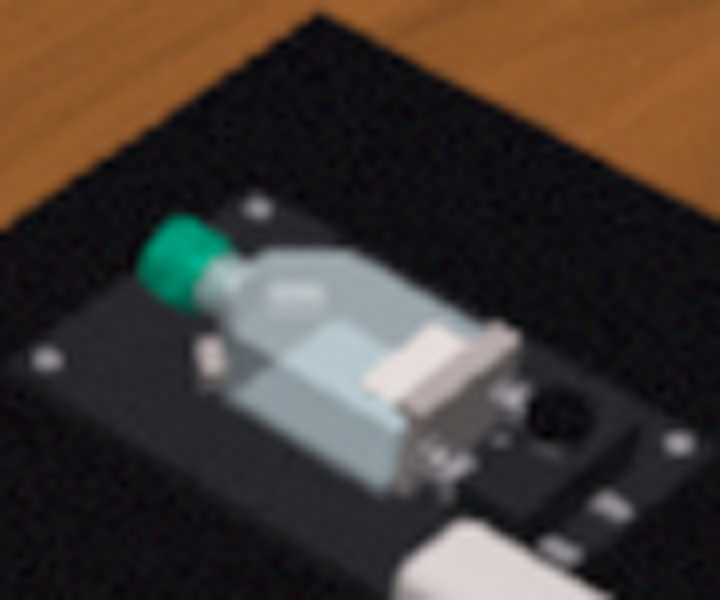

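View pics/p2.png

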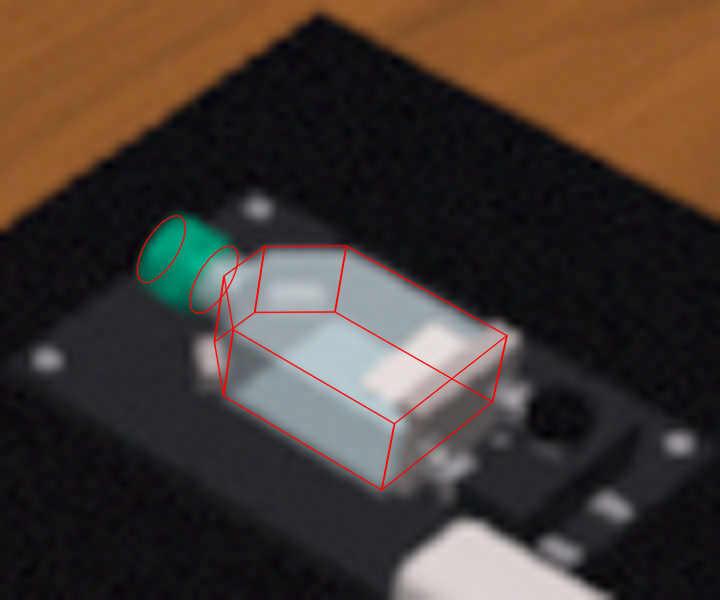

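View pics/p3.png

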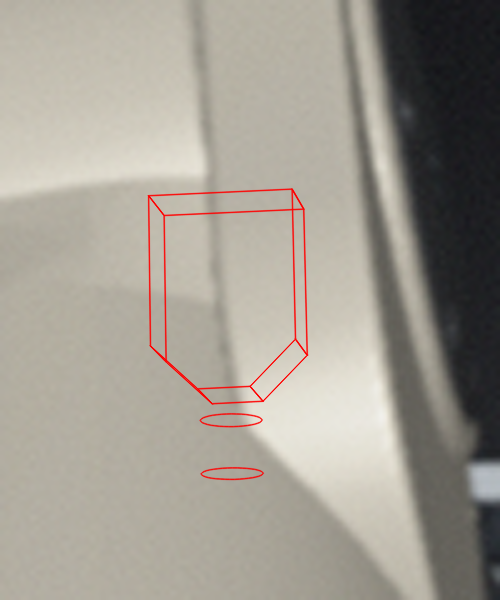

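```bash

python3 -m inch '[[0.8,[0,25,0],0],[0.8,[0,35,0],0],[0.8,[0,35,0],0],[0.8,[0,35,0],0],[0.8,[0,35,0],0]]' 20 >/dev/null
python3 -m inch '[[0.8,[0,20,0],0],[0.8,[0,0,0],0],[0.8,[0,0,0],0],[0.8,[0,0,0],0],[0.8,[0,0,0],0]]' 20 >/dev/null
python3 - <<'E'
from fit import *
where()
t=snapshot("top")[:,:,::-1].copy();cv2.imwrite("pics/topQ.png",t)
B=np.array([.5627,.0901,.138])
c=cv2.resize(t[140:250,165:255],None,fx=5,fy=5,interpolation=cv2.INTER_CUBIC);d=c.copy();wire(c,"top",(165,140),5,B,.0597,0);cv2.imwrite("pics/q.png",np.hstack([d,c])[:, :800])
E
```

```text
t 35.63 bay TCP mm [-115.  -243.6  154.8] F bay [ 0.1  0.3 -0.2] M [ 0.02 -0.05 -0.03] w 68.4
```

View pics/q.png

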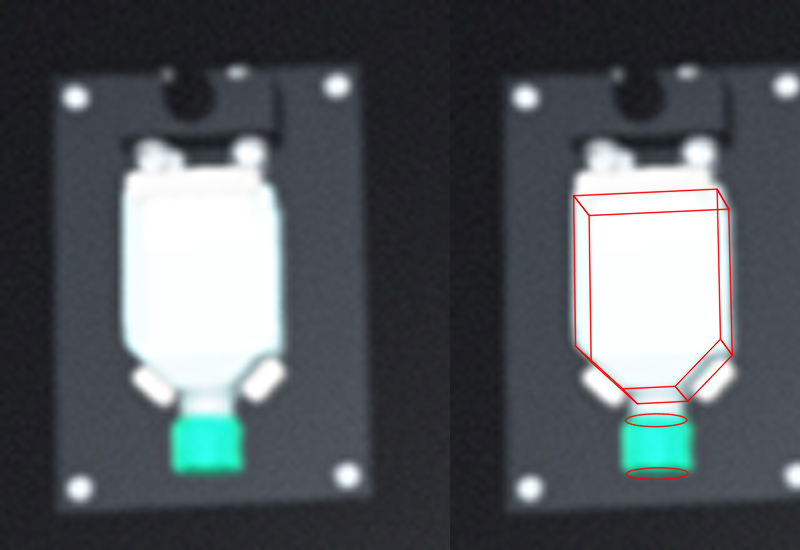

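```bash
python3 -c "
from h import *
print(env.job_done()); where()"
```

```text
the job is handed in; nothing more can be done
None
the job is handed in; nothing more can be done
```

I loaded the green-capped flask into the holder, let go and handed the job in at about 35.6 s of the 72 s. The hand-in gives no verdict.

**How it was done**
- The interface allows no tilt, so I gripped the flask and rested its cap lightly on the imager's edge with about 6 N. That pivoted it to roughly 0.17 rad in the fingers.
- I slid the foot under the lip and pressed the jaw back, at about 5 N, with the cap still raised.
- I pivoted the cap end down in a loosened grip and opened the fingers slowly, so the spring seated the shoulders.

**What the last checks showed**
- Both camera views match the seated-flask outline to about 1 mm. The flask looks flat, with its shoulders at both stops and the jaw over its foot.
- The gripper is clear and its force reads zero.
- The bottle, tip box and orange flask were never approached. I did not re-measure their positions at the end.

**What did not go cleanly**
- The foot met the holder about 1.5 to 2 mm lower than I had predicted. That first touch reached about 16 N in total and cost some of the tilt, down to about 0.15 rad.
- While I lowered the cap end, three pushes gave readings of 16 to 18 N. Each time I backed off, loosened the grip or moved the flask slightly before going on. No reading passed the 25 N limit.

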